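# Load the nest-box blank feeder and cover it

### The job

Load both short wooden blanks from the blue crate into the spring-fed feeder, lying flat, one on top of the other, each pressed down against the springy follower until both end catches snap out over it and keep it down. Then lower the cover plate over the feeder's two pins until it lies flush on the feeder's top, and let go. Leave the longer offcut lying in the crate, and do not disturb the glue bottle, the nest box or the screwdriver.

Things in the scene. Friction and masses are not known exactly. Their poses are not given: they have to be found in the camera images.
- feeder: Spring-fed feeder fixed to the table; foot 200 (its x) x 90 x 12 mm, origin at the centre of its underside, z up. Aluminium end blocks (60 mm wide, flat tops 118 mm up) and four corner cheeks 8.5 mm thick enclose a stack cavity 96 (x) x 45 (y) mm, open at the top. Between the cheeks each long side is open over 65 mm from foot to top: fingers can straddle a blank there.
- feeder_mouth (a point): Centre of the feeder's mouth, at the height of the end blocks' flat tops (118 mm above the table). The mouth's walls flare outward by 8 mm per side over the top 15 mm.
- catch_a (a point): Tip of the steel spring catch in the feeder's +x end wall, on its underside (83 mm up). It juts 9 mm into the cavity; its upper side slopes from 99 mm up at the wall to 86 mm at the tip. A blank pressed down pushes it back (about 1 N spring, smooth); it snaps out over the blank once the blank's top is below 83 mm, and the blank cannot rise again.
- catch_b (a point): The same catch in the -x end wall.
- pin_a (a point): Foot of the steel pin on the +x end block (feeder x = +70, y = 0 mm), on the flat top 118 mm up; 12 mm thick, 18 mm tall, the top 6 mm tapered.
- pin_b (a point): Foot of the same pin on the -x end block (feeder x = -70 mm).
- follower (a joint): How far the black spring-loaded follower plate is pressed down, m: 0 at rest (its top 82 mm above the table), hard stop at 0.058. The spring pushes up with 3 N at 0 and 9 N at 0.055. With one blank caught it reads about 0.023, with two 0.047.
- crate: Blue open crate, 175 (x) x 275 (y) x 55 mm high, walls and floor 5 mm, fixed; origin at the centre of its underside. The two blanks and the offcut lie flat in it, side by side in any order along its y (about 80 mm apart), their lengths roughly along its x.
- blank_a: Short pine blank, plain block 90 (its x) x 40 (y) x 24 (z) mm, about 45 g; origin at its centre. To be loaded, in either order with blank_b.
- blank_b: The other short pine blank, identical: 90 x 40 x 24 mm, origin at its centre.
- offcut: Longer pine offcut, 125 x 40 x 24 mm, origin at its centre; too long for the feeder. Stays in the crate.
- cover: Plywood cover plate 180 (its x) x 60 (y) x 12 mm, about 200 g, origin at the centre of its underside, lying on the table. Two through holes of 16 mm at x = +70 and -70 mm. On its top, in the middle, a wooden grip block 60 (x) x 22 (y) mm, rising 30 mm above the plate.
- glue: White glue bottle, 60 mm thick, 160 mm tall, standing beyond the work; origin at its foot. Leave alone.
- nestbox: Finished pine nest box, roof 120 x 150 mm, 146 mm tall, standing between the robot and the cover plate, origin at the centre of its underside. Leave alone.
- driver: Screwdriver 200 mm long lying on the table, handle (25 mm thick) to its -x, origin at its middle on the table. Leave alone.
Mind the look-alikes: they are no part of the job. Of the things that look like the cover, the middle-sized one is meant.

How it is judged:
By the outcome, as a careful person would: the job done as asked, in the order asked, and still so for the second after the job is handed in, with the robot touching nothing.
It also fails if it takes over 72 s, if anything falls off the work surface, if the arm or the gripper's body presses on something with over 40 N, if the wrist force passes 120 N, or if a joint passes its speed limit or range.

### The arm

A 6-joint arm with a two-finger parallel gripper is mounted at the origin on the work surface. World frame = base frame: x ahead of the robot, y to its left, z up, the work surface at z = 0. Lengths are in m, angles in rad, forces in N, time in s.
With the tool pointing down it reaches from about 0.425 to 0.95 m from the base axis. Payload 3.5 kg.
Tool frame: the origin (TCP) lies at the very end of the fingers, on their centre line; the grasp point (between the pads) lies 19 mm behind it (bot.hold_point_z is the distance from the TCP to the grasp point, in m); z points along the fingers, y is the line along which they close (so a half turn about z gives the same grasp; the last joint's range is limited). The gripper opens to 85 mm and grips with 20 to 120 N. Pads are 22 mm wide; open, the fingers measure 114 mm over their backs; the gripper's body (76 mm by 85 mm) begins 54 mm behind the grasp point. The pads swing forward as they close: fully open they stand 13 mm farther back than shut.
Start: joints at [-1.444, 0.286, 1.577, -0, 1.279, -0.15], TCP at [0.184, -0.649, 0.231] pointing down, gripper open.
Joint ranges: [-2.77, 2.77], [-0.9, 2.22], [0.21, 2.48], [-1.53, 4.67], [0.24, 2.81], [-2.84, 2.84]. Speed limits (rad/s): [2.79, 2.79, 3.14, 3.14, 3.14, 3.14].

### API

Orientations are given as a unit quaternion [w, x, y, z].
In Python, from bench import state, viewer, close_job, search_frame, bot gives the robot as it stands.
- The arm moves only by the tool drive_tool, never from a script. Its argument "series" is a list of rows, each a list of 3 entries, a list of its own where there are three numbers: the opening, from 0 (shut) to 1 (fully open), then the shift along the tool's x, y, z in mm, then the turn about the tool's z in degrees. In form: [[claw, [dx, dy, dz], yaw], ...]. A call has 1 to 5 rows; each row is the pose to reach, as a shift and turn from the pose commanded when the call began, along the tool's axes at that moment; what a row does not reach only later rows make up. A row lasts 1/12 s, in which the tool goes at most 41.7 mm and 7.16 degrees, less where a joint would pass 70% of its speed; a pose out of reach is approached as far as the arm can. A call with a gripper value outside its range is refused whole. The fingers move at their own pace and stop on an object; the grip force is fixed at half the most. Time passes only in rows, so rows that repeat a pose let the fingers close. It gives the time, the measured TCP pose, the force, the opening and the grip force at its end, in the units of the state.
- state(): the state, without advancing time (a new reading comes with each control period).
- viewer.get_image(name): name is "scene" or "side" or "wrist"; returns the picture (384x512x3 uint8, blue, green, red); there is no depth.
- viewer.get_calibration(name): a dict with "fovy" (degrees; the focal length in pixels is half the picture's height over the tangent of half this angle, whatever the lens; pixels are square), "cx", "cy" (the principal point, pixels), "xyz" and "rotation" of the camera in the world. Camera axes: x right, y down, z forward; pixel columns grow to the right and rows downward; lengths in m; the calibration is good to about 2 mm. A picture is of the moment at which its call begins: read the wrist's pose just before it. get_calibration takes no time and is no camera call; for the wrist camera it gives the pose at the moment of the call.
- close_job(): hands the job in; it is judged then, once.
Trained networks look in the newest picture that a camera, given by its name, has taken for a name from the list of things; names that differ only in an ending like _2 or _b are one class to them, and where a whole thing is asked for, a point or a joint stands for the part that bears it (a point fixed in the world has none). Each returns a list of dicts, best first, with "p" (0 to 1); they miss things now and then, are a little off and sometimes report something else, mostly with a low value. They report only what shows in the picture. A call takes as long as a camera call. They do not tell look-alikes from the thing itself.
- search_frame(camera, target): "xy" ([column, row] as shares, 0 to 1, of the picture: columns of its width, rows of its height, amid what is visible of it).
The state is a dict: "time_s": time; "joint_positions": joint angles; "qvel": joint speeds; "tau": joint torques, N m; "ee_pos": TCP position; "orientation": TCP orientation; "wrist_force": force on the tool from outside, world axes, zero at the start; "ft_torque": the same for the moment, N m; "grip_width": finger opening in m; "grasp_force": force on a finger pad.
Only numpy, scipy, OpenCV 4.12 (cv2) and the standard library are available. Lean on these libraries where they do the work, as an engineer would, in place of code of your own. Each camera call takes 0.05 s, during which the arm holds its last target. There are 200 camera calls.

## Working session

There is one attempt and no reset: what is moved stays moved. The work goes in short steps, Python scripts to look and compute and a tool call to move; the robot and the scene stay as the last step left them, time stands still between calls to the robot, and variables do not carry over. Pictures are saved under pics/ and viewed, at most 10 in all, crops included, and the job is handed in when it is done.

Besides the shell and the picture viewer there is one more tool, called after ">>>" as name([rows], argument=value, ...), one row to a line, values as JSON. drive_tool: Moves the arm, as the interface text tells. Its arguments: {"type":"object","properties":{"series":{"type":"array","items":{"type":"array"}}},"required":["series"]}

```bash
ls; mkdir -p pics
cat > h.py <<'E'
import numpy as np, cv2
from bench import state, viewer, close_job, search_frame, bot
def ray(cam,px,cal=None):
    c=cal or viewer.get_calibration(cam); f=192/np.tan(np.radians(c['fovy'])/2)
    R=np.array(c['rotation']); R=R if R.shape==(3,3) else None
    d=R@np.array([(px[0]-c['cx'])/f,(px[1]-c['cy'])/f,1]); return np.array(c['xyz']),d
def at(cam,px,z,cal=None):
    o,d=ray(cam,px,cal); return o+d*(z-o[2])/d[2]
def proj(cam,P,cal=None):
    c=cal or viewer.get_calibration(cam); f=192/np.tan(np.radians(c['fovy'])/2)
    q=(np.array(P)-c['xyz'])@np.array(c['rotation']); return q[...,:2]/q[...,2:]*f+[c['cx'],c['cy']]
E
python3 - <<'E'
from h import *
ims=[]
for n in ['scene','side','wrist']:
    c=viewer.get_calibration(n); print(n,{k:np.round(v,3).tolist() for k,v in c.items()})
    im=viewer.get_image(n); cv2.imwrite(f'pics/{n}0.png',im); ims.append(im)
    for t in ['feeder','catch_a','pin_a','crate','blank_a','offcut','cover','glue','nestbox','driver']:
        print(n,t,[(round(r['xy'][0]*512),round(r['xy'][1]*384),round(r['p'],2)) for r in search_frame(n,t)][:5])
print(state()['time_s'])
E
```

```text
pics
scene {'fovy': 43.644, 'cx': 253.422, 'cy': 199.274, 'xyz': [1.223, 0.722, 1.048], 'rotation': [-0.149, 0.34, 0.85, -0.374]}
scene feeder [(201, 174, 0.78)]
scene catch_a [(200, 171, 0.78)]
scene pin_a [(200, 173, 0.66), (170, 232, 0.59)]
scene crate [(339, 295, 0.61)]
scene blank_a [(350, 310, 0.89), (335, 285, 0.82)]
scene offcut [(316, 267, 0.9)]
scene cover [(243, 239, 0.87), (421, 245, 0.87), (193, 286, 0.6), (337, 287, 0.45), (203, 170, 0.36)]
scene glue [(172, 229, 0.95)]
scene nestbox [(281, 187, 0.7)]
scene driver [(229, 312, 0.79), (204, 176, 0.71)]
side {'fovy': 56.495, 'cx': 253.112, 'cy': 193.667, 'xyz': [0.473, 0.837, 0.776], 'rotation': [0.001, -0.027, 0.901, -0.433]}
side feeder [(253, 157, 0.73)]
side catch_a [(255, 160, 0.79)]
side pin_a [(254, 155, 0.68)]
side crate [(230, 308, 0.93)]
side blank_a [(236, 295, 0.88), (254, 157, 0.69), (223, 326, 0.67)]
side offcut [(246, 273, 0.9), (255, 156, 0.56)]
side cover [(372, 338, 0.9), (226, 215, 0.75), (162, 220, 0.69)]
side glue [(182, 173, 0.9), (254, 157, 0.61)]
side nestbox [(286, 196, 0.68)]
side driver [(152, 256, 0.6)]
wrist {'fovy': 70.207, 'cx': 255.437, 'cy': 193.72, 'xyz': [0.261, -0.627, 0.375], 'rotation': [0.126, 0.788, -0.595, -0.096]}
wrist feeder []
wrist catch_a []
wrist pin_a []
wrist crate []
wrist blank_a []
wrist offcut []
wrist cover []
wrist glue []
wrist nestbox []
wrist driver []
1.65
```

```bash
sed -i "s/^import numpy.*/&\nfrom scipy.spatial.transform import Rotation as Ro/; s/R=np.array(c\['rotation'\]); R=.*/R=Ro.from_quat(c['rotation'],scalar_first=True).as_matrix()/; s/@np.array(c\['rotation'\]); return q/@Ro.from_quat(c['rotation'],scalar_first=True).as_matrix(); return q/" h.py
python3 - <<'E'
from h import *
a=cv2.imread('pics/scene0.png');b=cv2.imread('pics/side0.png')
cv2.imwrite('pics/s1.png',cv2.resize(a[110:384,120:480],(788,600),interpolation=3))
cv2.imwrite('pics/s2.png',cv2.resize(b[110:384,90:450],(788,600),interpolation=3))
for cam,px in [('scene',(243,239)),('scene',(421,245)),('scene',(193,286)),('side',(372,338)),('side',(226,215)),('side',(162,220))]: print(cam,px,at(cam,px,0.02).round(3))
for cam,px,z in [('scene',(350,310),.029),('scene',(335,285),.029),('scene',(316,267),.029),('side',(223,326),.029),('side',(236,295),.029),('side',(246,273),.029),('scene',(201,174),.1),('side',(254,157),.1)]: print(cam,px,at(cam,px,z).round(3))
E
```

```text
scene (243, 239) [0.59  0.011 0.02 ]
scene (421, 245) [0.235 0.381 0.02 ]
scene (193, 286) [0.801 0.044 0.02 ]
side (372, 338) [0.209 0.396 0.02 ]
side (226, 215) [0.584 0.007 0.02 ]
side (162, 220) [0.777 0.044 0.02 ]
scene (350, 310) [0.565 0.381 0.029]
scene (335, 285) [0.532 0.305 0.029]
scene (316, 267) [0.522 0.23  0.029]
side (223, 326) [0.548 0.392 0.029]
side (236, 295) [0.526 0.307 0.029]
side (246, 273) [0.506 0.238 0.029]
scene (201, 174) [ 0.548 -0.226  0.1  ]
side (254, 157) [ 0.508 -0.211  0.1  ]
```

View pics/s1.png

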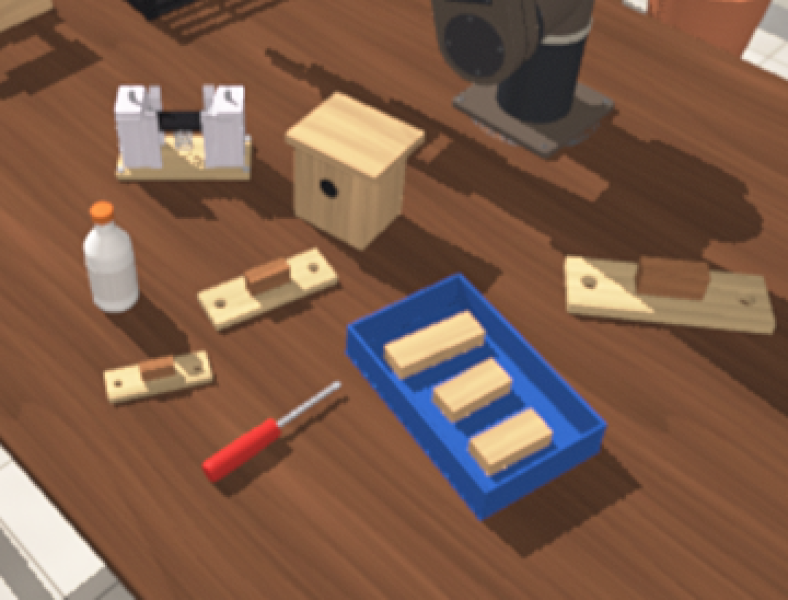

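View pics/s2.png

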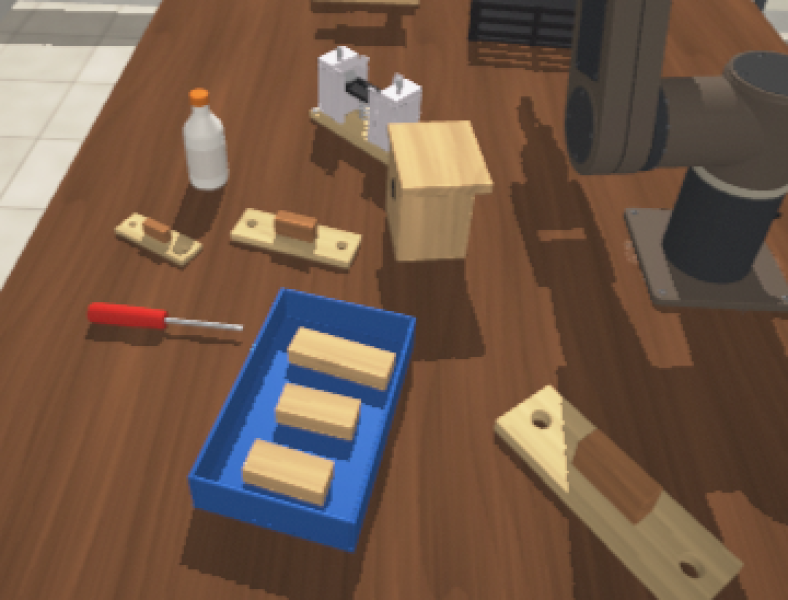

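The scene view shows the feeder (201,174), the nest box (281,187), and the glue (172,229). The crate holds the offcut (316,267), a blank (335,285) and a blank (350,310). Three things look like the cover: small (193,286), middle (243,239) and large (421,245). The middle one at world (0.59, 0.01) stands beside the nest box and should measure 180 mm, which I check below.

```bash
cat > fit.py <<'E'
from h import *
from scipy.optimize import least_squares
def fit(obs,x0,z):   # obs: list of (cam,cal,[(model xyz, px)])
    def pts(p,m):
        m=np.array(m,float); c,s=np.cos(p[2]),np.sin(p[2])
        return np.c_[p[0]+c*m[:,0]-s*m[:,1],p[1]+s*m[:,0]+c*m[:,1],m[:,2]+z]
    f=lambda p: np.concatenate([(proj(c,pts(p,[m for m,_ in o]),cal)-np.array([q for _,q in o])).ravel() for c,cal,o in obs])
    r=least_squares(f,x0,loss='soft_l1'); return r.x,np.abs(r.fun).reshape(-1,2).round(1).tolist()
E
python3 - <<'E'
from fit import *
S=788/360
A=lambda u,v:(120+u/S,110+v/S)
B=lambda u,v:(90+u/S,110+v/S)
h=lambda L,W,z:[(L/2,-W/2,z),(-L/2,-W/2,z),(-L/2,W/2,z),(L/2,W/2,z)]
def go(n,z,m,a,b,x0):
    for o in ([('scene',None,list(zip(m,[A(*q) for q in a])))],[('side',None,list(zip(m,[B(*q) for q in b])))]):
        x,r=fit(o,x0,z); print(n,o[0][0],x.round(4),r)
go('mid',.005,h(.09,.04,.024),[(433,393),(500,360),(512,377),(447,407)],[(284,384),(361,401),(356,428),(279,406)],[.53,.305,0])
go('near',.005,h(.09,.04,.024),[(470,440),(536,410),(551,432),(484,460)],[(258,440),(333,463),(329,488),(247,463)],[.55,.38,0])
hl=[(.07,0,.012),(-.07,0,.012)]
go('cover',0,hl,[(220,302),(314,267)],[(252,224),(341,245)],[.59,.01,0])
for cam,ps in [('scene',[A(220,302),A(314,267)]),('side',[B(252,224),B(341,245)])]:
    q=[at(cam,p,.012) for p in ps]; print('hole dist',cam,np.linalg.norm(q[0]-q[1]).round(3))
for z,nm,c,p in [(.136,'pin','scene',A(131,90)),(.136,'pin','scene',A(229,90)),(.136,'pin','side',B(342,49)),(.136,'pin','side',B(399,78))]: print(nm,c,at(c,p,z).round(3))
for c,p,z in [('scene',A(102,210),.16),('side',B(200,97),.16),('scene',A(355,135),.14),('side',B(440,155),.14)]: print(c,at(c,p,z).round(3))
a=cv2.imread('pics/scene0.png');b=cv2.imread('pics/side0.png')
cr=[cv2.resize(x,(390,290),interpolation=2) for x in (a[140:214,165:264],a[205:279,185:284],b[110:184,220:319],b[190:264,180:279])]
cv2.imwrite('pics/c.png',np.vstack([np.hstack(cr[:2]),np.hstack(cr[2:])]))
E
```

```text
mid scene [ 0.5295  0.3068 -0.3438] [[0.5, 4.6], [1.8, 0.5], [0.9, 2.7], [0.8, 0.5]]
mid side [ 0.5259  0.3075 -0.1771] [[1.2, 0.5], [0.7, 1.1], [0.6, 0.1], [1.3, 2.6]]
near scene [ 0.5556  0.3835 -0.3549] [[1.1, 2.7], [0.8, 0.6], [1.1, 1.4], [0.8, 0.7]]
near side [ 0.5487  0.3807 -0.206 ] [[0.2, 1.6], [2.5, 3.1], [0.5, 0.9], [0.8, 2.7]]
cover scene [ 0.5889  0.0063 -0.2894] [[0.0, 0.0], [0.0, 0.0]]
cover side [ 0.5865  0.0077 -0.2677] [[0.4, 0.2], [0.3, 0.2]]
hole dist scene 0.14
hole dist side 0.137
pin scene [ 0.551 -0.325  0.136]
pin scene [ 0.448 -0.227  0.136]
pin side [ 0.542 -0.317  0.136]
pin side [ 0.446 -0.232  0.136]
scene [ 0.744 -0.124  0.16 ]
side [ 0.735 -0.114  0.16 ]
scene [ 0.394 -0.027  0.14 ]
side [ 0.389 -0.027  0.14 ]
```

View pics/c.png

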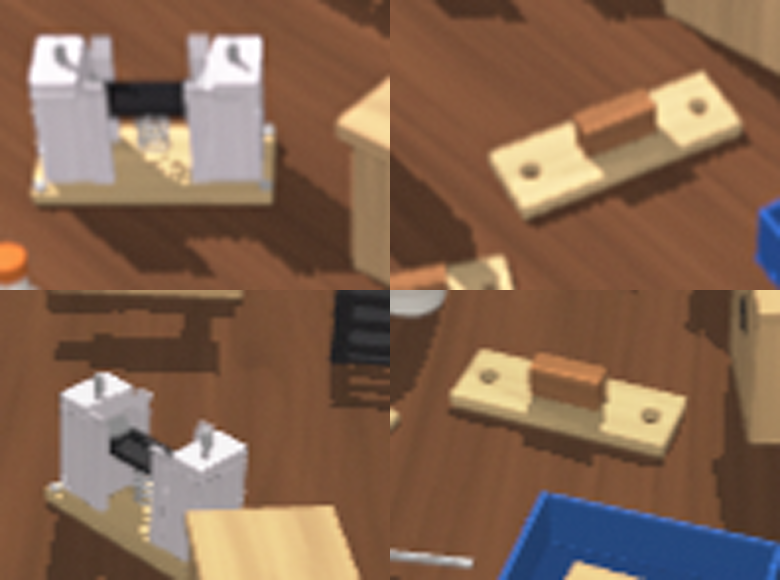

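The crops confirm the cover. The plate at scene (243,239) has a 140 mm hole spacing in both cameras, so it's the middle-sized one: the small plate and the large one at (421,245) don't fit. The feeder pins give a yaw of about -42°. Now to plan the moves.

```bash
cat >> h.py <<'E'
def tool():
    s=state(); return np.array(s['ee_pos']),Ro.from_quat(s['orientation'],scalar_first=True).as_matrix(),s
def plan(*ways):  # ways: (x,y,z,yaw of tool x in world)
    p,R,s=tool()
    print('t',round(s['time_s'],2),'p',p.round(4),'yaw',round(np.degrees(np.arctan2(R[1,0],R[0,0])),2),'tilt',R[2].round(3),'grip',round(s['grip_width'],4),round(s['grasp_force'],1),'F',np.round(s['wrist_force'],1),'q',np.round(s['joint_positions'],2))
    yaw=np.arctan2(R[1,0],R[0,0])
    for w in ways:
        c,sn=np.cos(yaw),np.sin(yaw); d=np.array(w[:3])-p
        loc=np.array([c*d[0]+sn*d[1], sn*d[0]-c*d[1], -d[2]])*1000
        dy=-(w[3]-yaw); dy=(dy+np.pi/2)%np.pi-np.pi/2
        print('  shift',loc.round(1),'turn',round(np.degrees(dy),1),'(alt %+.0f)'%(np.degrees(dy)-180*np.sign(dy)))
        p=np.array(w[:3]); yaw=yaw-dy
E
python3 - <<'E'
from h import *
print([a for a in dir(bot) if a[0]!='_'])
plan((.497,-.275,.30,np.radians(-42.5)),(.62,.05,.30,np.radians(-14)),(.552,.382,.2,np.radians(-14)))
c=viewer.get_calibration('wrist');p,R,s=tool();Rc=Ro.from_quat(c['rotation'],scalar_first=True).as_matrix()
print(R.T@(np.array(c['xyz'])-p),R.T@Rc)
E
```

```text
['PlanningError', 'hold_point_z']
t 1.65 p [ 0.1845 -0.6493  0.2313] yaw 15.86 tilt [ 0. -0. -1.] grip 0.0852 0.0 F [-0.2 -0.3  0.1] q [-1.44  0.29  1.58  0.    1.28 -0.15]
  shift [ 402.9 -274.6  -68.7] turn 58.4 (alt -122)
  shift [-128.9 -322.7   -0. ] turn -28.5 (alt +152)
  shift [-146.3 -305.7  100. ] turn 0.0 (alt +0)
[ 0.0796066  -0.00079135 -0.14357191] [[ 8.68325005e-04 -9.50166502e-01 -3.11741662e-01]
 [ 9.99999041e-01  1.16133768e-03 -7.54278367e-04]
 [ 1.07872738e-03 -3.11740709e-01  9.50166600e-01]]
```

>>> drive_tool([
  [1, [160, -110, -30], 0],
  [1, [160, -110, -30], 0],
  [1, [160, -110, -30], 0],
  [1, [160, -110, -30], 0],
  [1, [160, -110, -30], 0],
])

```text
time_s: 2.07
ee_pos: [0.3101, -0.4974, 0.2621]
orientation: [0.0, 0.99, 0.138, 0.0]
wrist_force: [1.0, -0.9, 0.1]
grip_width: 0.0853
grasp_force: 0.0
```

>>> drive_tool([
  [1, [160, -110, -30], 0],
  [1, [160, -110, -30], 0],
  [1, [160, -110, -30], 0],
  [1, [160, -110, -30], 0],
  [1, [160, -110, -30], 0],
])

```text
time_s: 2.48
ee_pos: [0.4339, -0.3477, 0.2924]
orientation: [0.0, 0.99, 0.139, 0.001]
wrist_force: [-0.3, -0.2, 1.2]
grip_width: 0.0854
grasp_force: 0.0
```

>>> drive_tool([
  [1, [83, -55, -9], 35],
  [1, [83, -55, -9], 35],
  [1, [83, -55, -9], 35],
  [1, [83, -55, -9], 35],
  [1, [83, -55, -9], 35],
])

```text
time_s: 2.9
ee_pos: [0.4981, -0.2731, 0.3008]
orientation: [0.0, 0.986, -0.164, 0.0]
wrist_force: [-0.7, -0.5, -0.1]
grip_width: 0.0854
grasp_force: 0.0
```

>>> drive_tool([
  [1, [0, 0, 0], 23.4],
  [1, [0, 0, 0], 23.4],
  [1, [0, 0, 0], 23.4],
  [1, [0, 0, 0], 23.4],
  [1, [0, 0, 0], 23.4],
])

```text
time_s: 3.32
ee_pos: [0.497, -0.2745, 0.3004]
orientation: [0.0, 0.933, -0.36, 0.0]
wrist_force: [-0.5, -0.2, 0.3]
grip_width: 0.0853
grasp_force: 0.0
```

Run:
```python
from h import *
import json
plan((.497,-.275,.30,np.radians(-42.5)),(.62,.05,.30,np.radians(-14)),(.552,.382,.2,np.radians(-14)))
c=viewer.get_calibration('wrist'); im=viewer.get_image('wrist'); cv2.imwrite('pics/w1.png',im)
json.dump({k:np.array(v).tolist() for k,v in c.items()},open('w1.json','w'))
for t in ['pin_a','catch_a','feeder']: print(t,[(round(r['xy'][0]*512),round(r['xy'][1]*384),round(r['p'],2)) for r in search_frame('wrist',t)][:4])
m=np.array([[.497,-.275,.118]]);print(proj('wrist',m,c))
```

```text
t 3.32 p [ 0.497  -0.2745  0.3004] yaw -42.17 tilt [ 0. -0. -1.] grip 0.0853 0.0 F [-0.5 -0.2  0.3] q [-0.68  0.    1.77  0.    1.37  1.62]
  shift [0.3 0.3 0.4] turn 0.3 (alt -180)
  shift [-128.9 -322.7   -0. ] turn -28.5 (alt +152)
  shift [-146.3 -305.7  100. ] turn 0.0 (alt +0)
pin_a [(259, 154, 0.69)]
catch_a [(261, 157, 0.62), (9, 260, 0.53)]
feeder [(257, 157, 0.95)]
[[255.90201525 171.65987581]]
```

View pics/w1.png

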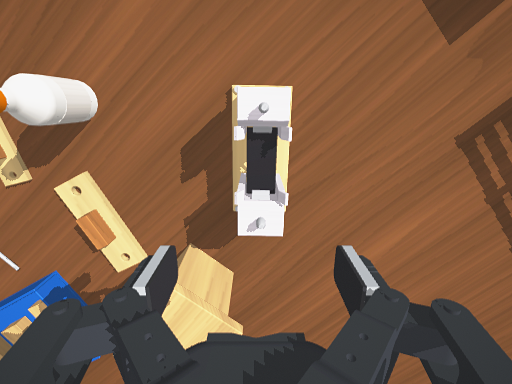

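The wrist view shows the feeder with its pins at about (263,107) and (260,223), and the cover's holes at (76,190) and (126,255). One enlarged crop for exact points.

Run:
```python
from h import *
a=cv2.imread('pics/w1.png')
f=cv2.resize(a[80:240,225:300],(281,600),interpolation=2); g=cv2.resize(a[160:280,45:155],(440,480),interpolation=2)
o=np.zeros((600,740,3),np.uint8); o[:,:281]=f; o[:480,300:740]=g
cv2.imwrite('pics/c2.png',o)
```

```text
(no output)
```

View pics/c2.png

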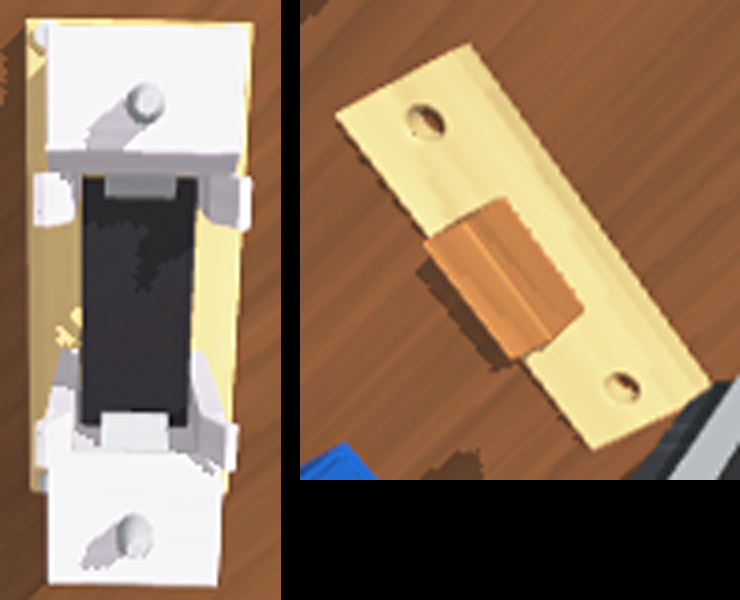

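Run:
```python
from fit import *
import json
c=json.load(open('w1.json'))
F=lambda u,v:(225+u/3.75,80+v/3.75); G=lambda u,v:(45+(u-300)/4,160+v/4)
pins=[((.07,0,.136),F(147,101)),((-.07,0,.136),F(137,529))]
x,r=fit([('wrist',c,pins)],[.497,-.275,-.74],0);print('pins',x,np.degrees(x[2]),r)
cor=[((.1,.03,.118),F(47,27)),((.1,-.03,.118),F(252,24)),((-.1,-.03,.118),F(217,586)),((-.1,.03,.118),F(50,583))]
x,r=fit([('wrist',c,pins+cor)],[.497,-.275,-.74],0);print('all',x,np.degrees(x[2]),r)
x,r=fit([('wrist',c,pins+[((a[0]*.97,a[1],a[2]),b) for a,b in cor])],[.497,-.275,-.74],0);print('all97',x,np.degrees(x[2]),r)
# flare cheeks/cavity check: follower z .082 corners
for p in [F(82,178),F(197,178),F(190,425),F(80,425)]: print('fol',at('wrist',p,.082,c).round(4))
hol=[((.07,0,.012),G(622,387)),((-.07,0,.012),G(425,121))]
x,r=fit([('wrist',c,hol)],[.588,.007,-2.8],0);print('cover',x,np.degrees(x[2]),r)
cor=[((-.09,-.03,.012),G(337,115)),((-.09,.03,.012),G(468,43)),((.09,.03,.012),G(712,382)),((.09,-.03,.012),G(594,450))]
for k in (1,-1):
  x,r=fit([('wrist',c,hol+[((a[0],k*a[1],a[2]),b) for a,b in cor])],[.588,.007,-2.8],0);print('cover',x,np.degrees(x[2]),r)
```

```text
pins [ 0.49674111 -0.28543138 -0.74870542] -42.897660569731904 [[0.0, 1.1], [0.0, 4.0]]
all [ 0.49591906 -0.28483569 -0.75203152] -43.08823191650148 [[0.3, 0.1], [0.1, 4.7], [0.0, 9.6], [0.2, 7.8], [0.3, 4.7], [0.3, 4.8]]
all97 [ 0.49590579 -0.28483018 -0.75258069] -43.11969738057924 [[0.4, 0.1], [0.1, 4.7], [0.1, 6.6], [0.4, 4.8], [0.3, 2.7], [0.3, 2.8]]
fol [ 0.5418 -0.2998  0.082 ]
fol [ 0.5152 -0.3292  0.082 ]
fol [ 0.449  -0.2688  0.082 ]
fol [ 0.4765 -0.2385  0.082 ]
cover [ 5.86584042e-01  3.26274158e-03 -3.41077691e+00] -195.42312202478163 [[0.1, 0.2], [0.1, 0.1]]
cover [ 5.86107799e-01  2.22492851e-03 -3.40632363e+00] -195.16796756288733 [[0.6, 0.4], [0.5, 0.0], [0.4, 0.9], [3.3, 1.1], [1.7, 2.9], [0.6, 1.1]]
cover [ 0.58652738  0.00342868 -3.41650023] -195.75104401831496 [[0.3, 0.0], [0.2, 0.1], [29.4, 16.7], [32.7, 17.0], [30.0, 16.1], [26.8, 13.5]]
```

Run:
```python
from fit import *
import json
c=json.load(open('w1.json'))
F=lambda u,v:(225+u/3.75,80+v/3.75)
for xe in (.09,.094,.098):
  cor=[((xe,.03,.118),F(47,27)),((xe,-.03,.118),F(252,24)),((-xe,-.03,.118),F(217,586)),((-xe,.03,.118),F(50,583))]
  x,r=fit([('wrist',c,cor)],[.497,-.275,-.74],0);print(xe,x,np.degrees(x[2]),r)
m=np.array([[s*.07,0,z] for s in (1,-1) for z in (.118,.136)]); co,si=np.cos(x[2]),np.sin(x[2])
P=np.c_[x[0]+co*m[:,0],x[1]+si*m[:,0],m[:,2]]; print(((proj('wrist',P,c)-[225,80])*3.75).round())
# stereo of pin tips with scene/side at different assumed z
S=788/360
g=lambda cam,p,z:at(cam,p,z)
sc=[(165+u/3.94,140+v/3.92) for u,v in [(57,45),(232,45)]]; sd=[(220+u/3.94,110+v/3.92) for u,v in [(99,375-290),(207,426-290)]]
for p in sc: print('scene tip',g('scene',p,.136).round(4))
for p in sd: print('side tip',g('side',p,.136).round(4))
```

```text
0.09 [ 0.49564334 -0.284732   -0.75429156] -43.21772316675652 [[0.3, 0.4], [0.5, 2.3], [0.5, 1.8], [0.3, 1.8]]
0.094 [ 0.49466922 -0.28383811 -0.75371524] -43.18470227205538 [[0.3, 2.2], [0.4, 0.3], [0.4, 1.8], [0.3, 1.8]]
0.098 [ 0.49181485 -0.28127876 -0.75295157] -43.14094734012281 [[0.3, 2.4], [0.4, 0.5], [0.2, 7.0], [0.2, 7.1]]
[[147. 119.]
 [149. 120.]
 [136. 539.]
 [137. 562.]]
scene tip [ 0.5526 -0.3241  0.136 ]
scene tip [ 0.4509 -0.2272  0.136 ]
side tip [ 0.5461 -0.3218  0.136 ]
side tip [ 0.4454 -0.2381  0.136 ]
```

>>> drive_tool([
  [1, [-115, -146, 0], 0],
  [1, [-115, -146, 0], 0],
  [1, [-115, -146, 0], 0],
  [1, [-115, -146, 0], 0],
  [1, [-115, -146, 0], 0],
])

```text
time_s: 3.93
ee_pos: [0.5094, -0.0854, 0.3006]
orientation: [-0.001, 0.934, -0.358, -0.0]
wrist_force: [-0.4, -0.3, 0.2]
grip_width: 0.0855
grasp_force: 0.0
```

>>> drive_tool([
  [1, [-115, -146, 0], 0],
  [1, [-115, -146, 0], 0],
  [1, [-115, -146, 0], 0],
  [1, [-115, -146, 0], 0],
  [1, [-115, -146, 0], 0],
])

```text
time_s: 4.35
ee_pos: [0.522, 0.1002, 0.3006]
orientation: [-0.001, 0.934, -0.358, -0.0]
wrist_force: [0.7, 0.0, 0.3]
grip_width: 0.0852
grasp_force: 0.0
```

>>> drive_tool([
  [1, [-115, -146, 0], 0],
  [1, [-115, -146, 0], 0],
  [1, [-115, -146, 0], 0],
  [1, [-115, -146, 0], 0],
  [1, [-115, -146, 0], 0],
])

```text
time_s: 4.77
ee_pos: [0.5345, 0.2858, 0.3002]
orientation: [-0.001, 0.934, -0.358, -0.0]
wrist_force: [-1.0, -0.4, 0.2]
grip_width: 0.0854
grasp_force: 0.0
```

>>> drive_tool([
  [1, [-39, -50, 0], -27],
  [1, [-39, -50, 0], -27],
  [1, [-39, -50, 0], -27],
  [1, [-39, -50, 0], -27],
  [1, [-39, -50, 0], -27],
])

```text
time_s: 5.18
ee_pos: [0.5395, 0.3455, 0.3]
orientation: [0.0, 0.991, -0.13, -0.0]
wrist_force: [0.1, 0.0, -0.1]
grip_width: 0.0849
grasp_force: 0.0
```

Run:
```python
from h import *
import json
plan()
c=viewer.get_calibration('wrist'); im=viewer.get_image('wrist'); cv2.imwrite('pics/w2.png',im)
json.dump({k:np.array(v).tolist() for k,v in c.items()},open('w2.json','w'))
for t in ['blank_a','offcut']: print(t,[(round(r['xy'][0]*512),round(r['xy'][1]*384),round(r['p'],2),at('wrist',(r['xy'][0]*512,r['xy'][1]*384),.029,c).round(3)) for r in search_frame('wrist',t)][:4])
hsv=cv2.cvtColor(im,cv2.COLOR_BGR2HSV)
m=cv2.inRange(hsv,(10,50,150),(32,170,255)); m=cv2.morphologyEx(m,cv2.MORPH_OPEN,np.ones((3,3)))
n,l,s,ce=cv2.connectedComponentsWithStats(m)
for i in range(1,n):
    if 1500<s[i,4]:
        pts=np.argwhere(l==i)[:,::-1].astype(np.float32)
        w=np.array([at('wrist',p,.029,c)[:2] for p in pts],np.float32)*1000
        print(s[i],ce[i].round(),cv2.minAreaRect(w))
```

```text
t 5.18 p [0.5395 0.3455 0.3   ] yaw -14.96 tilt [-0.  0. -1.] grip 0.0849 0.0 F [ 0.1  0.  -0.1] q [ 0.41  0.17  1.59 -0.    1.38  2.24]
blank_a [(233, 154, 0.93, array([0.555, 0.378, 0.029])), (283, 155, 0.64, array([0.533, 0.304, 0.029]))]
offcut [(332, 155, 0.96, array([0.514, 0.233, 0.029]))]
[   0    0  262   81 3518] [130.  34.] ((747.499267578125, 475.29168701171875), (378.7073059082031, 27.099300384521484), 89.08834075927734)
[   0    0  325  103 3019] [135.  59.] ((716.144775390625, 443.90380859375), (473.0549011230469, 24.07248306274414), 88.20939636230469)
[ 443    0   69  130 4793] [478.  65.] ((580.5772705078125, 12.045398712158203), (71.807373046875, 163.06085205078125), 75.07955932617188)
[ 193   41  253   55 4449] [314.  73.] ((631.2650756835938, 234.2249755859375), (351.6751403808594, 45.208736419677734), 83.50247955322266)
[   0  111  158   63 3023] [ 88. 144.] ((624.0233154296875, 603.973876953125), (40.59171676635742, 266.8267822265625), 0.9421502947807312)
[ 319  117   36   81 2124] [336. 156.] ((508.01605224609375, 229.36769104003906), (43.969879150390625, 124.2
[... 156 characters left out ...]
85467529297)
[ 270  128   27   59 1535] [283. 157.] ((529.4096069335938, 305.2113037109375), (39.49958038330078, 90.07881164550781), 77.75398254394531)
[   0  180  166   83 2036] [ 84. 212.] ((524.7848510742188, 661.295166015625), (52.26145935058594, 333.58441162109375), 7.4654059410095215)
[  10  215  302   61 2909] [178. 237.] ((446.5083312988281, 551.23046875), (538.5267333984375, 36.7623176574707), 88.63456726074219)
[ 176  228  186  109 6533] [293. 288.] ((280.58013916015625, 375.1403503417969), (193.1669921875, 339.7114562988281), 3.74534273147583)
[ 386  271  126   34 2014] [439. 285.] ((223.6626739501953, 75.78965759277344), (219.92849731445312, 69.02342224121094), 76.12931060791016)
```

View pics/w2.png

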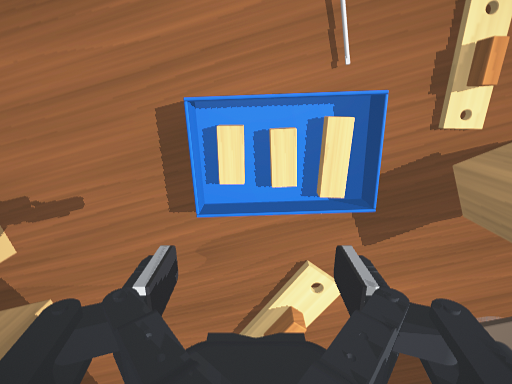

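Blanks are at (231,154) → (0.554, 0.382) and (283,157) → (0.529, 0.305), both measuring 40 x 90 mm. The offcut is at (336,156). I'll grasp the near blank first.

>>> drive_tool([
  [0.7, [5, -38.5, 40], -0.5],
  [0.7, [5, -38.5, 80], -0.5],
  [0.7, [5, -38.5, 120], -0.5],
  [0.7, [5, -38.5, 150], -0.5],
  [0.7, [5, -38.5, 150], -0.5],
])

```text
time_s: 5.75
ee_pos: [0.5494, 0.3777, 0.1396]
orientation: [0.005, 0.992, -0.128, -0.008]
wrist_force: [-1.0, -0.5, -2.4]
grip_width: 0.0599
grasp_force: 0.0
```

>>> drive_tool([
  [0.7, [0, 0, 40], 0],
  [0.7, [0, 0, 80], 0],
  [0.7, [0, 0, 110], 0],
  [0.7, [0, 0, 130], 0],
  [0.7, [0, 0, 142], 0],
])

```text
time_s: 6.17
ee_pos: [0.5544, 0.3801, 0.0074]
orientation: [0.001, 0.992, -0.128, -0.001]
wrist_force: [-0.2, -1.0, 6.3]
grip_width: 0.0599
grasp_force: 3.7
```

>>> drive_tool([
  [0.7, [0, 0, 0], 0],
  [0, [0, 0, 0], 0],
  [0, [0, 0, 0], 0],
  [0, [0, 0, 0], 0],
  [0, [0, 0, 0], 0],
])

```text
time_s: 6.58
ee_pos: [0.5567, 0.3816, 0.0113]
orientation: [-0.001, 0.992, -0.128, 0.002]
wrist_force: [0.5, 0.3, 5.9]
grip_width: 0.0388
grasp_force: 63.6
```

>>> drive_tool([
  [0, [0, 0, 0], 0],
  [0, [0, 0, 0], 0],
  [0, [0, 0, 0], 0],
  [0, [0, 0, -10], 0],
  [0, [0, 0, -30], 0],
])

```text
time_s: 7.0
ee_pos: [0.5523, 0.3796, 0.036]
orientation: [0.002, 0.992, -0.128, -0.003]
wrist_force: [0.0, -0.1, -1.0]
grip_width: 0.0388
grasp_force: 63.0
```

>>> drive_tool([
  [0, [0, 0, -40], 0],
  [0, [0, 0, -80], 0],
  [0, [0, 0, -120], 0],
  [0, [0, 0, -160], 0],
  [0, [0, 0, -200], 0],
])

```text
time_s: 7.42
ee_pos: [0.5538, 0.3804, 0.2405]
orientation: [0.0, 0.992, -0.127, -0.0]
wrist_force: [0.9, 0.4, -1.2]
grip_width: 0.0387
grasp_force: 63.0
```

Run:
```python
from h import *
y=np.radians(-43.1); u=np.array([np.cos(y),np.sin(y)]); C=np.array([.4955,-.2843]); v=C-.08*u
plan((*v,.24,y),(*C,.24,y))
```

```text
t 7.42 p [0.5538 0.3804 0.2405] yaw -14.64 tilt [-0.001  0.    -1.   ] grip 0.0387 63.0 F [ 0.9  0.4 -1.2] q [0.45 0.27 1.58 0.   1.29 2.28]
  shift [4.130e+01 6.197e+02 5.000e-01] turn 28.5 (alt -152)
  shift [80. -0. -0.] turn -0.0 (alt +180)
```

>>> drive_tool([
  [0, [10, 40, 0], 0],
  [0, [10, 80, 0], 0],
  [0, [10, 120, 0], 0],
  [0, [10, 160, 0], 0],
  [0, [10, 195, 0], 0],
])

```text
time_s: 7.83
ee_pos: [0.5135, 0.1876, 0.2384]
orientation: [0.0, 0.992, -0.127, -0.0]
wrist_force: [0.1, 0.7, 0.4]
grip_width: 0.0389
grasp_force: 63.0
```

>>> drive_tool([
  [0, [10, 40, 0], 0],
  [0, [10, 80, 0], 0],
  [0, [10, 120, 0], 0],
  [0, [10, 160, 0], 0],
  [0, [10, 195, 0], 0],
])

```text
time_s: 8.25
ee_pos: [0.4739, -0.0034, 0.2385]
orientation: [0.0, 0.992, -0.128, -0.0]
wrist_force: [1.0, 0.4, 0.1]
grip_width: 0.0388
grasp_force: 63.0
```

>>> drive_tool([
  [0, [21, 40, 0], 6],
  [0, [21, 80, 0], 12],
  [0, [21, 120, 0], 18],
  [0, [21, 160, 0], 23],
  [0, [21, 190, 0], 28.5],
])

```text
time_s: 8.67
ee_pos: [0.4462, -0.1931, 0.2387]
orientation: [0.0, 0.929, -0.371, 0.0]
wrist_force: [0.2, 0.1, -1.1]
grip_width: 0.0386
grasp_force: 63.0
```

>>> drive_tool([
  [0, [16, 35, 0], 0],
  [0, [16, 35, 0], 0],
  [0, [16, 35, 0], 0],
])

```text
time_s: 8.92
ee_pos: [0.4344, -0.2286, 0.2384]
orientation: [-0.0, 0.929, -0.37, -0.0]
wrist_force: [0.4, 0.5, -1.7]
grip_width: 0.0383
grasp_force: 63.0
```

Run:
```python
from h import *
import json
y=np.radians(-43.1); u=np.array([np.cos(y),np.sin(y)]); C=np.array([.4955,-.2843])
plan((*C,.24,y))
c=viewer.get_calibration('wrist'); im=viewer.get_image('wrist'); cv2.imwrite('pics/w3.png',im)
json.dump({k:np.array(v).tolist() for k,v in c.items()},open('w3.json','w'))
cv2.imwrite('pics/w3b.png',cv2.resize(im[0:384,150:400],(391,600)))
m=np.array([[*(C+s*u*.07),.118] for s in (1,-1)]+[[*(C+s*u*.07),.136] for s in (1,-1)]);print(proj('wrist',m,c).round(1))
```

```text
t 8.92 p [ 0.4344 -0.2286  0.2384] yaw -43.37 tilt [-0.001 -0.    -1.   ] grip 0.0383 63.0 F [ 0.4  0.5 -1.7] q [-0.69 -0.13  2.01  0.    1.27  1.64]
  shift [82.7 -1.4 -1.6] turn -0.3 (alt +180)
[[253.7  10.8]
 [254.5 174.1]
 [253.5   3.3]
 [254.4 178.9]]
```

View pics/w3.png

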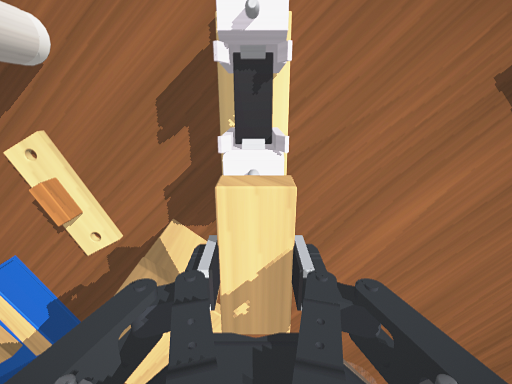

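Run:
```python
from h import *
import json
c=json.load(open('w3.json'))
y=np.radians(-43.1); u=np.array([np.cos(y),np.sin(y)]);n=np.array([-u[1],u[0]]); C=np.array([.4955,-.2843])
for nm,a,b,z in [('cheek in',.0325,.031,.118),('cheek in low',.0325,.031,.08),('end in',.056,.03,.118)]:
    print(nm,proj('wrist',np.array([[*(C+s*u*a+t*n*b),z] for s in (1,-1) for t in (1,-1)]),c).round(1).tolist())
im=cv2.imread('pics/w3.png'); cv2.imwrite('pics/c3.png',cv2.resize(im[0:190,195:310],(363,600),interpolation=2))
```

```text
cheek in [[218.6, 60.6], [289.3, 60.3], [221.7, 135.9], [286.9, 135.7]]
cheek in low [[223.4, 66.2], [284.9, 65.9], [225.9, 132.0], [283.1, 131.7]]
end in [[218.5, 30.1], [289.1, 29.8], [223.8, 160.3], [285.1, 160.1]]
```

View pics/c3.png

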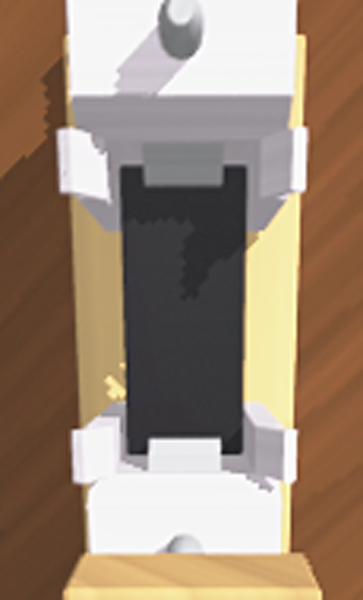

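Run:
```python
from h import *
import json
c=json.load(open('w3.json'))
p=np.array([.4344,-.2286,.2384]); y=np.radians(-43.37); u=np.array([np.cos(y),np.sin(y)]); t=np.array([u[1],-u[0]])
for zz in (.012,.018,.024):
    for px in [(217,187),(296,187),(222,177),(293,177)]:
        z=p[2]+(zz if px[1]==187 else zz-.024); q=at('wrist',px,z,c)[:2]-p[:2]; print(zz,px,(q@u*1000).round(1),(q@t*1000).round(1))
plan((.496,-.2837,.24,np.radians(-43.2)))
```

```text
0.012 (217, 187) 39.4 -19.4
0.012 (296, 187) 39.4 20.3
0.012 (222, 177) 38.3 -19.7
0.012 (293, 177) 38.3 22.0
0.018 (217, 187) 41.2 -18.5
0.018 (296, 187) 41.3 19.4
0.018 (222, 177) 39.8 -19.0
0.018 (293, 177) 39.9 21.1
0.024 (217, 187) 43.0 -17.6
0.024 (296, 187) 43.1 18.5
0.024 (222, 177) 41.4 -18.2
0.024 (293, 177) 41.5 20.3
t 8.97 p [ 0.4349 -0.2274  0.2384] yaw -43.25 tilt [-0.001 -0.    -1.   ] grip 0.0386 63.0 F [ 0.1 -0.3 -0.7] q [-0.69 -0.13  2.01  0.    1.27  1.64]
  shift [83.1 -0.9 -1.6] turn -0.0 (alt +180)
```

>>> drive_tool([
  [0, [40, -1, 0], 0],
  [0, [75, -1, 0], 0],
  [0, [86.5, -1, 0], 0],
  [0, [86.5, -1, 0], 0],
  [0, [86.5, -1, 30], 0],
])

```text
time_s: 9.38
ee_pos: [0.5029, -0.2867, 0.2148]
orientation: [0.002, 0.93, -0.367, 0.006]
wrist_force: [0.3, -0.0, 0.5]
grip_width: 0.0389
grasp_force: 63.0
```

>>> drive_tool([
  [0, [0, 0, 30], 0],
  [0, [0, 0, 55], 0],
  [0, [0, 0, 70], 0],
  [0, [0, 0, 70], 0],
])

```text
time_s: 9.72
ee_pos: [0.4966, -0.2816, 0.1337]
orientation: [-0.002, 0.93, -0.367, -0.005]
wrist_force: [-0.6, 0.6, 0.0]
grip_width: 0.0386
grasp_force: 62.9
```

Run:
```python
from h import *
plan((.496,-.2837,.11,np.radians(-43.2)))
im=viewer.get_image('wrist'); sd=viewer.get_image('side'); sc=viewer.get_image('scene')
cv2.imwrite('pics/c4.png',np.hstack([cv2.resize(im[60:340,150:362],(340,450)),cv2.resize(sd[90:190,210:300],(405,450),interpolation=2)]))
```

```text
t 9.72 p [ 0.4966 -0.2816  0.1337] yaw -43.02 tilt [-0.01  0.   -1.  ] grip 0.0386 62.9 F [-0.6  0.6  0. ] q [-0.69  0.17  1.91  0.    1.08  1.63]
  shift [ 1.   2.  23.7] turn 0.2 (alt -180)
```

View pics/c4.png

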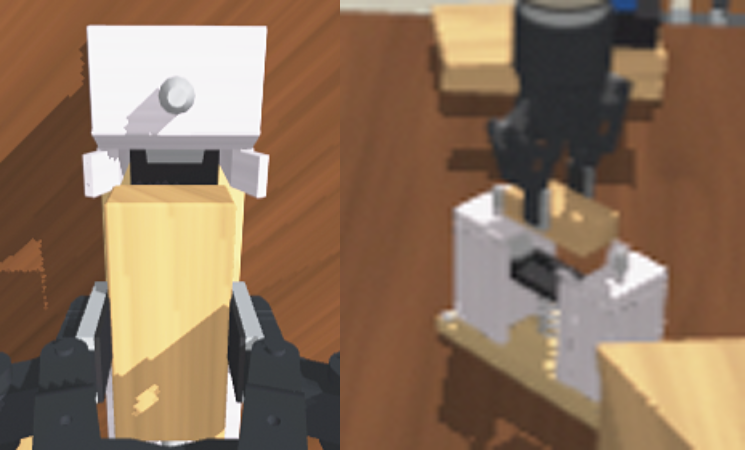

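The blank hovers over the mouth, about 2 mm off along tool y, which matches the state reading. I'll let it settle and correct.

>>> drive_tool([
  [0, [0, 0, 0], 0],
  [0, [0, 0, 0], 0],
  [0, [0, 0, 0], 0],
])

```text
time_s: 10.12
ee_pos: [0.4999, -0.2861, 0.1399]
orientation: [0.0, 0.93, -0.368, 0.001]
wrist_force: [-0.9, -0.4, 0.1]
grip_width: 0.0387
grasp_force: 63.0
```

Run:
```python
from h import *
import json
y=np.radians(-43.2); u=np.array([np.cos(y),np.sin(y)])
plan((*(np.array([.496,-.2837])+.0035*u),.11,y))
c=viewer.get_calibration('wrist'); im=viewer.get_image('wrist')
C=np.array([.496,-.2837])
print('pin tip pred',proj('wrist',np.array([*(C+.07*u),.136]),c), 'net',[(r['xy'][0]*512,r['xy'][1]*384,r['p']) for r in search_frame('wrist','pin_a')][:3])
hsv=cv2.cvtColor(im,cv2.COLOR_BGR2HSV)
w=cv2.inRange(hsv,(0,0,215),(180,25,255)); w[:60]=0
n,l,s,ce=cv2.connectedComponentsWithStats(w); print([(s[i].tolist(),ce[i].round(1).tolist()) for i in range(1,n) if s[i,4]>800])
m=cv2.inRange(hsv,(10,50,150),(32,170,255))
for r in (180,190,200,215): q=np.flatnonzero(m[r,195:330])+195; print(r,q.min(),q.max())
q=[np.flatnonzero(m[140:260,cc])[:1]+140 for cc in (230,250,270)];print(q)
```

```text
t 10.12 p [ 0.4999 -0.2861  0.1399] yaw -43.13 tilt [ 0.003 -0.    -1.   ] grip 0.0387 63.0 F [-0.9 -0.4  0.1] q [-0.7   0.16  1.9   0.    1.08  1.63]
  shift [-1.   0.9 29.9] turn 0.1 (alt -180)
pin tip pred [257.46045062 130.95308342] net [(258.4064, 134.28480000000002, 0.84)]
[([205, 87, 105, 65, 5822], [258.6, 117.5])]
180 219 293
190 214 329
200 215 326
215 215 326
[array([168]), array([175]), array([175])]
```

>>> drive_tool([
  [0, [-0.5, 1, 8], 0],
  [0, [-0.5, 1, 16], 0],
  [0, [-0.5, 1, 24], 0],
  [0, [-0.5, 1, 32], 0],
  [0, [-0.5, 1, 36], 0],
])

```text
time_s: 10.63
ee_pos: [0.4973, -0.2855, 0.1002]
orientation: [-0.0, 0.93, -0.368, -0.001]
wrist_force: [0.5, -0.6, 0.4]
grip_width: 0.0384
grasp_force: 63.0
```

>>> drive_tool([
  [0, [0, 0, 4], 0],
  [0, [0, 0, 8], 0],
  [0, [0, 0, 12], 0],
  [0, [0, 0, 12], 0],
])

```text
time_s: 10.97
ee_pos: [0.4978, -0.2858, 0.0895]
orientation: [-0.0, 0.93, -0.368, -0.001]
wrist_force: [-0.2, 0.2, -1.0]
grip_width: 0.0387
grasp_force: 63.0
```

Run:
```python
from h import *
y=np.radians(-43.2); u=np.array([np.cos(y),np.sin(y)])
plan((*(np.array([.496,-.2837])+.003*u),.065,y))
```

```text
t 10.97 p [ 0.4978 -0.2858  0.0895] yaw -43.15 tilt [-0.001  0.    -1.   ] grip 0.0387 63.0 F [-0.2  0.2 -1. ] q [-0.7   0.23  1.93  0.    0.99  1.63]
  shift [ 0.2 -0.3 24.5] turn 0.1 (alt -180)
```

>>> drive_tool([
  [0, [0, 0, 4], 0],
  [0, [0, 0, 8], 0],
  [0, [0, 0, 12], 0],
  [0, [0, 0, 16], 0],
  [0, [0, 0, 16], 0],
])

```text
time_s: 11.38
ee_pos: [0.4983, -0.2862, 0.0739]
orientation: [0.0, 0.93, -0.368, 0.0]
wrist_force: [-1.4, 0.5, 3.1]
grip_width: 0.0389
grasp_force: 63.4
```

>>> drive_tool([
  [0, [0, 0, 3], 0],
  [0, [0, 0, 6], 0],
  [0, [0, 0, 9], 0],
  [0, [0, 0, 11], 0],
  [0, [0, 0, 11], 0],
])

```text
time_s: 11.8
ee_pos: [0.4984, -0.2862, 0.0632]
orientation: [0.0, 0.93, -0.368, 0.0]
wrist_force: [-0.8, 0.4, 5.0]
grip_width: 0.0385
grasp_force: 63.6
```

Run:
```python
from h import *
plan()
im=viewer.get_image('wrist'); c=viewer.get_calibration('wrist'); cv2.imwrite('pics/p1.png',im)
sd=viewer.get_image('side'); cv2.imwrite('pics/p1s.png',sd)
u=np.array([np.cos(np.radians(-43.2)),np.sin(np.radians(-43.2))]);C=np.array([.496,-.2837])
m=cv2.inRange(cv2.cvtColor(im,cv2.COLOR_BGR2HSV),(10,50,110),(32,170,255))
col=round(proj('wrist',np.array([*C,.08]),c)[0]); r=im[100:260,col].astype(int)
print(col,[(100+i,r[i].tolist()) for i in range(0,160,4)])
print('rows: wall end z.103',proj('wrist',np.array([*(C+.048*u),.103]),c)[1],'catch tip top .086',proj('wrist',np.array([*(C+.039*u),.086]),c)[1],'pin foot',proj('wrist',np.array([*(C+.064*u),.118]),c)[1])
```

```text
t 11.8 p [ 0.4984 -0.2862  0.0632] yaw -43.15 tilt [ 0.001 -0.    -1.   ] grip 0.0385 63.6 F [-0.8  0.4  5. ] q [-0.7   0.27  1.94  0.    0.94  1.63]
255 [(100, [236, 231, 236]), (104, [237, 232, 237]), (108, [239, 235, 238]), (112, [239, 235, 239]), (116, [236, 231, 236]), (120, [234, 229, 234]), (124, [239, 234, 239]), (128, [182, 177, 178]), (132, [190, 186, 185]), (136, [195, 192, 192]), (140, [205, 202, 201]), (144, [203, 199, 198]), (148, [202, 195, 194]), (152, [197, 194, 193]), (156, [193, 191, 189]), (160, [198, 194, 193]), (164, [206, 203, 202]), (168, [106, 104, 103]), (172, [231, 225, 230]), (176, [235, 231, 235]), (180, [234, 229, 234]), (184, [207, 198, 206]), (188, [128, 124, 128]), (192, [129, 124, 129]), (196, [108, 105, 104]), (200, [111, 107, 107]), (204, [84, 125, 155]), (208, [84, 125, 157]), (212, [84, 125, 157]), (216, [83, 124, 155]), (220, [127, 194, 233]), (224, [125, 191, 231]), (228, [94, 141, 179]), (232, [84, 123, 156]), (236, [83, 125, 157]), (240, [81, 121, 152]), (244, [83, 123, 157]), (248, [84, 125, 156]), (252, [84, 126, 157]), (256, [82, 123, 154])]
rows: wall end z.103 194.6517953684976 catch tip top .086 201.3955045885038 pin foot 163.0738392146183
```

>>> drive_tool([
  [0, [0, 0, 2], 0],
  [0, [0, 0, 3], 0],
  [0, [0, 0, 3], 0],
  [0, [0, 0, 3], 0],
  [0, [0, 0, 3], 0],
])

```text
time_s: 12.32
ee_pos: [0.4984, -0.2863, 0.0607]
orientation: [0.0, 0.93, -0.368, 0.0]
wrist_force: [0.0, 1.3, 4.5]
grip_width: 0.0387
grasp_force: 63.7
```

Run:
```python
from h import *
plan()
im=viewer.get_image('wrist'); c=viewer.get_calibration('wrist')
u=np.array([np.cos(np.radians(-43.2)),np.sin(np.radians(-43.2))]);C=np.array([.496,-.2837])
for x,z in [(.039,.083),(.039,.086),(.045,.083),(.045,.080),(.048,.099),(.045,.076)]: print(x,z,proj('wrist',np.array([*(C+x*u),z]),c).round(1))
col=round(proj('wrist',np.array([*C,.08]),c)[0]); print(im[170:230:2,col].sum(1))
print(im[170:230:2,col+30].sum(1))
```

```text
t 12.32 p [ 0.4984 -0.2863  0.0607] yaw -43.14 tilt [ 0.001 -0.    -1.   ] grip 0.0387 63.7 F [0.  1.3 4.5] q [-0.7   0.27  1.94  0.    0.93  1.63]
0.039 0.083 [255.1 201.2]
0.039 0.086 [255.1 203.4]
0.045 0.083 [255.1 189.1]
0.045 0.08 [255.1 187.2]
0.048 0.099 [255.  193.7]
0.045 0.076 [255.2 184.8]
[309 282 683 696 700 700 699 697 623 674 380 387 380 392 316 329 321 358
 365 363 364 363 364 363 364 362 361 347 560 412]
[697 693 690 696 700 700 697 696 626 662 383 390 380 393 334 337 336 337
 332 334 335 333 336 336 335 338 335 337 336 336]
```

>>> drive_tool([
  [0.7, [0, 0, 0], 0],
  [0.7, [0, 0, 0], 0],
  [0.7, [0, 0, 0], 0],
  [0.7, [0, 0, 0], 0],
  [0.7, [0, 0, 0], 0],
])

```text
time_s: 12.78
ee_pos: [0.4978, -0.2859, 0.0598]
orientation: [-0.0, 0.93, -0.368, -0.0]
wrist_force: [0.5, 0.4, 0.0]
grip_width: 0.0597
grasp_force: 0.0
```

>>> drive_tool([
  [0.7, [0, 0, -20], 0],
  [0.7, [0, 0, -55], 0],
  [0.7, [0, 0, -95], 0],
  [0.7, [0, 0, -135], 0],
  [0.7, [0, 0, -175], 0],
])

```text
time_s: 13.2
ee_pos: [0.4977, -0.2857, 0.2367]
orientation: [-0.0, 0.93, -0.368, -0.0]
wrist_force: [1.0, -0.6, -0.6]
grip_width: 0.0597
grasp_force: 0.0
```

>>> drive_tool([
  [0.7, [-35, 0, -10], 0],
  [0.7, [-60, 0, -10], 0],
  [0.7, [-60, 0, -10], 0],
  [0.7, [-60, 0, -10], 0],
])

```text
time_s: 13.53
ee_pos: [0.4539, -0.2444, 0.2454]
orientation: [0.0, 0.93, -0.367, 0.0]
wrist_force: [0.1, 0.9, -0.4]
grip_width: 0.0594
grasp_force: 0.0
```

Run:
```python
from h import *
plan((.545,.34,.25,np.radians(-12.2)),(.5294,.3052,.25,np.radians(-12.2)))
im=viewer.get_image('wrist'); c=viewer.get_calibration('wrist'); cv2.imwrite('pics/w5.png',im)
sd=viewer.get_image('side')
cv2.imwrite('pics/v5.png',np.hstack([cv2.resize(im[0:200,190:320],(390,600),interpolation=2),cv2.resize(sd[105:190,215:270],(388,600),interpolation=2)]))
u=np.array([np.cos(np.radians(-43.2)),np.sin(np.radians(-43.2))]);C=np.array([.496,-.2837])
for x,z in [(.039,.086),(-.039,.086),(.0325,.118),(-.0325,.118),(.045,.083),(-.045,.083)]: print(x,z,proj('wrist',np.array([*(C+x*u),z]),c).round(1))
```

```text
t 13.53 p [ 0.4539 -0.2444  0.2454] yaw -43.12 tilt [ 0.001 -0.    -1.   ] grip 0.0594 0.0 F [ 0.1  0.9 -0.4] q [-0.69 -0.08  1.95 -0.    1.27  1.63]
  shift [-332.9 -488.9   -4.6] turn -30.9 (alt +149)
  shift [-7.9 37.3 -0. ] turn 0.0 (alt +0)
0.039 0.086 [255.5  86.8]
-0.039 0.086 [255.4 161.3]
0.0325 0.118 [255.5  92.2]
-0.0325 0.118 [255.3 161.2]
0.045 0.083 [255.5  80.8]
-0.045 0.083 [255.3 165.9]
```

View pics/v5.png

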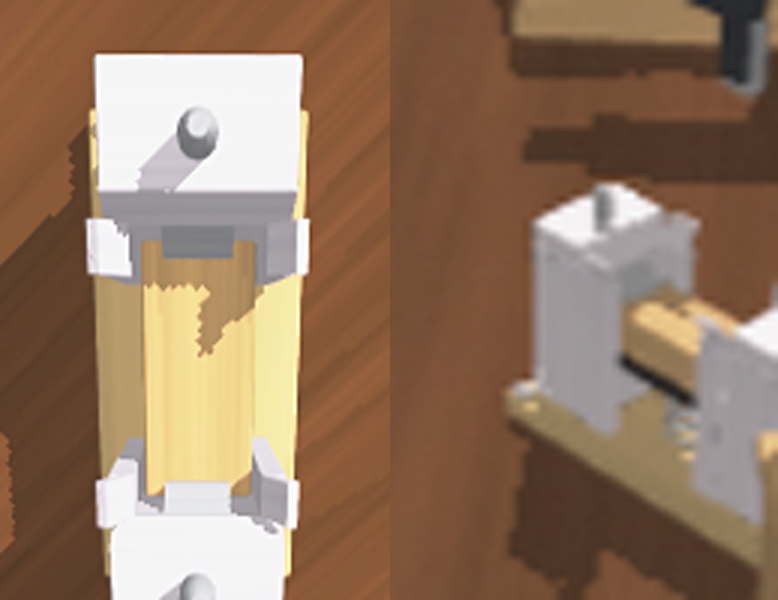

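The picture shows blank 1 down, with both catches over it at (255,86) and (255,161), as predicted. On to the second blank.

>>> drive_tool([
  [0.7, [-107, -151, 0], 0],
  [0.7, [-107, -151, 0], 0],
  [0.7, [-107, -151, 0], 0],
  [0.7, [-107, -151, 0], 0],
  [0.7, [-107, -151, 0], 0],
])

```text
time_s: 14.05
ee_pos: [0.4801, -0.0584, 0.2447]
orientation: [-0.001, 0.93, -0.367, -0.001]
wrist_force: [-0.8, 0.3, -0.0]
grip_width: 0.0598
grasp_force: 0.0
```

>>> drive_tool([
  [0.7, [-107, -151, 0], 0],
  [0.7, [-107, -151, 0], 0],
  [0.7, [-107, -151, 0], 0],
  [0.7, [-107, -151, 0], 0],
  [0.7, [-107, -151, 0], 0],
])

```text
time_s: 14.47
ee_pos: [0.5054, 0.1255, 0.2447]
orientation: [-0.001, 0.93, -0.366, -0.001]
wrist_force: [0.1, -0.5, 0.9]
grip_width: 0.0598
grasp_force: 0.0
```

>>> drive_tool([
  [0.7, [-106.6, -150.8, 0], -7],
  [0.7, [-106.6, -150.8, 0], -14],
  [0.7, [-106.6, -150.8, 0], -21],
  [0.7, [-106.6, -150.8, 0], -28],
  [0.7, [-106.6, -150.8, 0], -30.9],
])

```text
time_s: 14.88
ee_pos: [0.5307, 0.3089, 0.244]
orientation: [-0.001, 0.995, -0.103, -0.001]
wrist_force: [0.3, -0.4, -0.0]
grip_width: 0.0596
grasp_force: 0.0
```

>>> drive_tool([
  [0.7, [0, 0, 0], 0],
  [0.7, [0, 0, 0], 0],
])

```text
time_s: 15.05
ee_pos: [0.5304, 0.3053, 0.2439]
orientation: [0.001, 0.994, -0.106, -0.001]
wrist_force: [-1.0, -0.2, 1.2]
grip_width: 0.0599
grasp_force: 0.0
```

Run:
```python
from h import *
c=viewer.get_calibration('wrist'); im=viewer.get_image('wrist'); cv2.imwrite('pics/w6.png',im)
m=cv2.inRange(cv2.cvtColor(im,cv2.COLOR_BGR2HSV),(10,50,150),(32,170,255)); m=cv2.morphologyEx(m,cv2.MORPH_OPEN,np.ones((3,3)))
n,l,s,ce=cv2.connectedComponentsWithStats(m)
for i in range(1,n):
    w=np.array([at('wrist',p,.029,c)[:2] for p in np.argwhere(l==i)[:,::-1]],np.float32)*1000
    r=cv2.minAreaRect(w)
    if s[i,4]>800 and 250<r[0][1]<420 and 450<r[0][0]<620: print(s[i],r)
print([(r['xy'],r['p']) for r in search_frame('wrist','blank_a')][:3])
plan((.5294,.3052,.01,np.radians(-12.2)))
```

```text
[ 242  133   30   66 1949] ((529.4176635742188, 304.7022399902344), (39.078060150146484, 89.22005462646484), 78.88419342041016)
[([0.4979, 0.4299], 0.91)]
t 15.15 p [0.5304 0.3037 0.2444] yaw -12.33 tilt [-0.001  0.001 -1.   ] grip 0.0601 0.0 F [-0.   0.1  0.5] q [ 0.35  0.14  1.73 -0.    1.28  2.14]
  shift [ -1.3  -1.2 234.4] turn -0.1 (alt +180)
```

>>> drive_tool([
  [0.7, [-1, -1, 40], -0.6],
  [0.7, [-1, -1, 80], -0.6],
  [0.7, [-1, -1, 120], -0.6],
  [0.7, [-1, -1, 150], -0.6],
  [0.7, [-1, -1, 175], -0.6],
])

```text
time_s: 15.57
ee_pos: [0.5282, 0.3034, 0.0672]
orientation: [0.001, 0.995, -0.103, -0.002]
wrist_force: [-0.1, 0.3, -0.1]
grip_width: 0.0598
grasp_force: 0.0
```

>>> drive_tool([
  [0.7, [0, 0, 20], 0],
  [0.7, [0, 0, 40], 0],
  [0.7, [0, 0, 52], 0],
  [0.7, [0, 0, 57], 0],
  [0.7, [0, 0, 57], 0],
])

```text
time_s: 15.98
ee_pos: [0.5289, 0.3046, 0.0123]
orientation: [0.001, 0.995, -0.102, -0.001]
wrist_force: [-0.3, 0.1, 0.9]
grip_width: 0.0595
grasp_force: 0.0
```

>>> drive_tool([
  [0.7, [0, 0, 0], 0],
  [0, [0, 0, 0], 0],
  [0, [0, 0, 0], 0],
  [0, [0, 0, 0], 0],
  [0, [0, 0, 0], 0],
])

```text
time_s: 16.4
ee_pos: [0.5309, 0.3064, 0.0155]
orientation: [-0.001, 0.995, -0.101, 0.002]
wrist_force: [0.0, -1.0, 6.9]
grip_width: 0.0384
grasp_force: 63.4
```

>>> drive_tool([
  [0, [0, 0, 0], 0],
  [0, [0, 0, 0], 0],
  [0, [0, 0, 0], 0],
  [0, [0, 0, -10], 0],
  [0, [0, 0, -30], 0],
])

```text
time_s: 16.82
ee_pos: [0.5268, 0.3049, 0.0411]
orientation: [0.001, 0.995, -0.101, -0.003]
wrist_force: [-0.2, -0.3, -1.7]
grip_width: 0.038
grasp_force: 62.7
```

>>> drive_tool([
  [0, [0, 0, -40], 0],
  [0, [0, 0, -80], 0],
  [0, [0, 0, -120], 0],
  [0, [0, 0, -160], 0],
  [0, [0, 0, -200], 0],
])

```text
time_s: 17.23
ee_pos: [0.5284, 0.3056, 0.2453]
orientation: [0.0, 0.995, -0.101, -0.0]
wrist_force: [0.8, -0.2, -0.5]
grip_width: 0.0385
grasp_force: 62.7
```

Run:
```python
from h import *
y=np.radians(-43.2); u=np.array([np.cos(y),np.sin(y)]); C=np.array([.496,-.2837]); v=C-.08*u
plan((*v,.24,y))
```

```text
t 17.23 p [0.5284 0.3056 0.2453] yaw -11.63 tilt [-0.001  0.    -1.   ] grip 0.0385 62.7 F [ 0.8 -0.2 -0.5] q [0.36 0.14 1.73 0.   1.28 2.13]
  shift [ 18.9 541.8   5.3] turn 31.6 (alt -148)
```

>>> drive_tool([
  [0, [6, 40, 0], 0],
  [0, [6, 80, 0], 0],
  [0, [6, 120, 0], 0],
  [0, [6, 160, 0], 0],
  [0, [6, 195, 0], 0],
])

```text
time_s: 17.65
ee_pos: [0.4944, 0.1119, 0.2433]
orientation: [0.0, 0.995, -0.101, -0.0]
wrist_force: [-0.3, -0.1, -0.7]
grip_width: 0.0383
grasp_force: 62.7
```

>>> drive_tool([
  [0, [7, 40, 0], 0],
  [0, [7, 80, 0], 0],
  [0, [7, 120, 0], 0],
  [0, [7, 160, 0], 0],
  [0, [7, 195, 0], 0],
])

```text
time_s: 18.07
ee_pos: [0.462, -0.0806, 0.2435]
orientation: [0.0, 0.995, -0.102, 0.0]
wrist_force: [-0.4, 0.1, -1.0]
grip_width: 0.0383
grasp_force: 62.7
```

>>> drive_tool([
  [0, [6, 40, 2], 7],
  [0, [6, 80, 5], 14],
  [0, [6, 115, 5], 21],
  [0, [6, 140, 5], 27],
  [0, [6, 152, 5], 31.6],
])

```text
time_s: 18.48
ee_pos: [0.4372, -0.2315, 0.2383]
orientation: [0.0, 0.928, -0.372, -0.0]
wrist_force: [0.6, -0.2, -0.3]
grip_width: 0.0384
grasp_force: 62.7
```

>>> drive_tool([
  [0, [0, 0, 0], 0],
  [0, [0, 0, 0], 0],
  [0, [0, 0, 0], 0],
  [0, [0, 0, 0], 0],
])

```text
time_s: 18.82
ee_pos: [0.4387, -0.2277, 0.2383]
orientation: [-0.0, 0.93, -0.367, -0.0]
wrist_force: [-0.1, 0.4, -0.1]
grip_width: 0.0383
grasp_force: 62.7
```

Run:
```python
from h import *
y=np.radians(-43.2); u=np.array([np.cos(y),np.sin(y)]); C=np.array([.496,-.2837])
plan((*C,.24,y))
c=viewer.get_calibration('wrist'); im=viewer.get_image('wrist'); cv2.imwrite('pics/w7.png',im)
hsv=cv2.cvtColor(im,cv2.COLOR_BGR2HSV)
# blank front: saturation profile down the middle, and widths
for r in range(160,200,3):
    print(r,im[r,256].tolist(), hsv[r,256].tolist())
for r in (195,200,205):
    q=[k for k in range(180,340) if 10<=hsv[r,k,0]<=32 and hsv[r,k,1]>50 and hsv[r,k,2]>150]; print(r,min(q),max(q))
print('pin tip',proj('wrist',np.array([*(C-.07*u),.136]),c))
```

```text
t 18.82 p [ 0.4387 -0.2277  0.2383] yaw -43.08 tilt [-0. -0. -1.] grip 0.0383 62.7 F [-0.1  0.4 -0.1] q [-0.68 -0.13  2.    0.    1.26  1.64]
  shift [80.1  1.7 -1.7] turn 0.1 (alt -180)
160 [247, 246, 246] [120, 1, 247]
163 [245, 243, 245] [150, 2, 245]
166 [246, 245, 246] [150, 1, 246]
169 [247, 245, 246] [135, 2, 247]
172 [121, 177, 217] [18, 113, 217]
175 [123, 186, 225] [19, 116, 225]
178 [122, 184, 225] [18, 117, 225]
181 [127, 193, 231] [19, 115, 231]
184 [140, 214, 242] [22, 107, 242]
187 [139, 213, 240] [22, 107, 240]
190 [149, 218, 243] [22, 99, 243]
193 [151, 223, 245] [23, 98, 245]
196 [151, 224, 245] [23, 98, 245]
199 [151, 224, 245] [23, 98, 245]
195 217 324
200 217 319
205 217 313
pin tip [257.3594438  181.57054788]
```

Run:
```python
from h import *
p,R,s=tool(); c=viewer.get_calibration('wrist'); u=R[:2,0]
for z0 in (-.004,-.0065,-.009,-.0105,-.012):
    a=(at('wrist',(256,182.8),p[2]+z0+.024,c)[:2]-p[:2])@u; b=(at('wrist',(256,171),p[2]+z0,c)[:2]-p[:2])@u; print(z0,(a*1000).round(1),(b*1000).round(1))
    a=(at('wrist',(256,187),p[2]+z0+.024,c)[:2]-p[:2])@u; b=(at('wrist',(256,176.5),p[2]+z0,c)[:2]-p[:2])@u; print('  first',(a*1000).round(1),(b*1000).round(1))
```

```text
-0.004 43.9 43.8
  first 41.9 40.7
-0.0065 43.2 43.2
  first 41.1 40.1
-0.009 42.5 42.6
  first 40.3 39.4
-0.0105 42.1 42.3
  first 39.9 39.0
-0.012 41.6 41.9
  first 39.4 38.6
```

>>> drive_tool([
  [0, [40, 1.5, 0], 0],
  [0, [70, 1.5, 0], 0],
  [0, [82, 1.5, 0], 0],
  [0, [82, 1.5, 0], 0],
  [0, [82, 1.5, 20], 0],
])

```text
time_s: 19.28
ee_pos: [0.4997, -0.2871, 0.2225]
orientation: [0.001, 0.93, -0.368, 0.004]
wrist_force: [0.2, -1.0, 1.2]
grip_width: 0.0381
grasp_force: 62.7
```

>>> drive_tool([
  [0, [0, 0, 30], 0],
  [0, [0, 0, 55], 0],
  [0, [0, 0, 70], 0],
  [0, [0, 0, 75], 0],
  [0, [0, 0, 75], 0],
])

```text
time_s: 19.7
ee_pos: [0.4962, -0.2844, 0.1417]
orientation: [-0.001, 0.93, -0.368, -0.002]
wrist_force: [0.7, -0.5, -0.1]
grip_width: 0.0382
grasp_force: 62.7
```

>>> drive_tool([
  [0, [0, 0, 0], 0],
  [0, [0, 0, 0], 0],
  [0, [0, 0, 0], 0],
])

```text
time_s: 19.95
ee_pos: [0.4981, -0.2867, 0.1453]
orientation: [0.001, 0.93, -0.368, 0.002]
wrist_force: [-0.3, -0.4, -0.2]
grip_width: 0.0383
grasp_force: 62.7
```

Run:
```python
from h import *
y=np.radians(-43.2); u=np.array([np.cos(y),np.sin(y)]); C=np.array([.496,-.2837])
plan((*(C+.002*u),.11,y))
c=viewer.get_calibration('wrist'); im=viewer.get_image('wrist'); hsv=cv2.cvtColor(im,cv2.COLOR_BGR2HSV)
w=cv2.inRange(hsv,(0,0,215),(180,25,255)); n,l,s,ce=cv2.connectedComponentsWithStats(w); print([(s[i].tolist(),ce[i].round(1).tolist()) for i in range(1,n) if s[i,4]>800])
print(proj('wrist',np.array([[*(C+.07*u),.118]]),c))
```

```text
t 19.95 p [ 0.4981 -0.2867  0.1453] yaw -43.22 tilt [ 0.003 -0.    -1.   ] grip 0.0383 62.7 F [-0.3 -0.4 -0.2] q [-0.7   0.15  1.9  -0.    1.09  1.63]
  shift [-1.6 -0.8 35.3] turn -0.0 (alt +180)
[([204, 86, 102, 64, 5490], [255.6, 115.7])]
[[254.36758278 126.06838535]]
```

>>> drive_tool([
  [0, [0, 0, 8], 0],
  [0, [0, 0, 16], 0],
  [0, [0, 0, 24], 0],
  [0, [0, 0, 32], 0],
  [0, [0, 0, 38], 0],
])

```text
time_s: 20.42
ee_pos: [0.4967, -0.2859, 0.1037]
orientation: [-0.0, 0.93, -0.369, -0.001]
wrist_force: [-0.6, -0.2, 3.7]
grip_width: 0.0382
grasp_force: 63.3
```

>>> drive_tool([
  [0, [0, 0, 4], 0],
  [0, [0, 0, 8], 0],
  [0, [0, 0, 12], 0],
  [0, [0, 0, 14], 0],
])

```text
time_s: 20.75
ee_pos: [0.4982, -0.2871, 0.092]
orientation: [0.001, 0.93, -0.369, 0.002]
wrist_force: [0.5, -0.8, 4.9]
grip_width: 0.0385
grasp_force: 63.4
```

Run:
```python
from h import *
plan()
```

```text
t 20.75 p [ 0.4982 -0.2871  0.092 ] yaw -43.25 tilt [ 0.003 -0.    -1.   ] grip 0.0385 63.4 F [ 0.5 -0.8  4.9] q [-0.7   0.22  1.93  0.    0.99  1.63]
```

>>> drive_tool([
  [0, [0, 0, 4], 0],
  [0, [0, 0, 8], 0],
  [0, [0, 0, 12], 0],
  [0, [0, 0, 15], 0],
  [0, [0, 0, 15], 0],
])

```text
time_s: 21.17
ee_pos: [0.4983, -0.2871, 0.0773]
orientation: [0.001, 0.93, -0.369, 0.002]
wrist_force: [1.2, -1.7, 5.7]
grip_width: 0.0383
grasp_force: 63.5
```

Run:
```python
from h import *
plan()
```

```text
t 21.17 p [ 0.4983 -0.2871  0.0773] yaw -43.25 tilt [ 0.003 -0.    -1.   ] grip 0.0383 63.5 F [ 1.2 -1.7  5.7] q [-0.7   0.24  1.93  0.    0.96  1.63]
```

>>> drive_tool([
  [0, [0, 0, 4], 0],
  [0, [0, 0, 8], 0],
  [0, [0, 0, 11], 0],
  [0, [0, 0, 13], 0],
  [0, [0, 0, 13], 0],
])

```text
time_s: 21.58
ee_pos: [0.4983, -0.2872, 0.0647]
orientation: [0.001, 0.93, -0.369, 0.002]
wrist_force: [0.5, -0.7, 6.8]
grip_width: 0.0383
grasp_force: 63.6
```

```bash
cat > row.py <<'E'
from h import *
plan()
im=viewer.get_image('wrist'); c=viewer.get_calibration('wrist')
u=np.array([np.cos(np.radians(-43.2)),np.sin(np.radians(-43.2))]);C=np.array([.496,-.2837])
for x,z in [(.039,.083),(.039,.086),(.045,.083),(.048,.099)]: print(x,z,proj('wrist',np.array([*(C+x*u),z]),c).round(1))
col=round(proj('wrist',np.array([*C,.08]),c)[0]); print(list(zip(range(174,230,2),im[174:230:2,col].astype(int).sum(1).tolist(),(im[174:230:2,col,2].astype(int)-im[174:230:2,col,0]).tolist())))
E
python3 row.py
```

```text
t 21.58 p [ 0.4983 -0.2872  0.0647] yaw -43.25 tilt [ 0.003 -0.    -1.   ] grip 0.0383 63.6 F [ 0.5 -0.7  6.8] q [-0.7   0.26  1.94 -0.    0.94  1.63]
0.039 0.083 [253.5 199.3]
0.039 0.086 [253.5 201.3]
0.045 0.083 [253.5 187.5]
0.048 0.099 [253.2 191.6]
[(174, 696, -1), (176, 701, 0), (178, 700, 0), (180, 699, 1), (182, 698, -1), (184, 624, -1), (186, 604, -1), (188, 383, -1), (190, 386, -1), (192, 386, -1), (194, 380, -2), (196, 318, -3), (198, 331, -4), (200, 323, -6), (202, 363, 64), (204, 366, 73), (206, 368, 74), (208, 367, 73), (210, 368, 74), (212, 368, 74), (214, 368, 74), (216, 368, 74), (218, 367, 73), (220, 368, 72), (222, 363, 73), (224, 541, 108), (226, 361, 73), (228, 368, 74)]
```

>>> drive_tool([
  [0, [0, 0, 2], 0],
  [0, [0, 0, 3], 0],
  [0, [0, 0, 3], 0],
  [0, [0, 0, 3], 0],
])

```text
time_s: 21.97
ee_pos: [0.4983, -0.2872, 0.0621]
orientation: [0.001, 0.93, -0.368, 0.001]
wrist_force: [-0.4, 0.8, 8.4]
grip_width: 0.0381
grasp_force: 63.7
```

>>> drive_tool([
  [0.7, [0, 0, 0], 0],
  [0.7, [0, 0, 0], 0],
  [0.7, [0, 0, 0], 0],
  [0.7, [0, 0, 0], 0],
  [0.7, [0, 0, 0], 0],
])

```text
time_s: 22.38
ee_pos: [0.4967, -0.2857, 0.0596]
orientation: [-0.0, 0.93, -0.368, -0.001]
wrist_force: [0.5, -0.5, -0.8]
grip_width: 0.0599
grasp_force: 0.0
```

>>> drive_tool([
  [0.7, [0, 0, -20], 0],
  [0.7, [0, 0, -55], 0],
  [0.7, [0, 0, -95], 0],
  [0.7, [0, 0, -135], 0],
  [0.7, [0, 0, -175], 0],
])

```text
time_s: 22.8
ee_pos: [0.4967, -0.2857, 0.2365]
orientation: [-0.0, 0.93, -0.368, -0.001]
wrist_force: [0.7, -0.3, 0.3]
grip_width: 0.0598
grasp_force: 0.0
```

>>> drive_tool([
  [0.7, [-35, 0, -9], 0],
  [0.7, [-60, 0, -9], 0],
  [0.7, [-60, 0, -9], 0],
  [0.7, [-60, 0, -9], 0],
  [0.7, [-60, 0, -9], 0],
])

```text
time_s: 23.22
ee_pos: [0.4536, -0.2452, 0.2439]
orientation: [-0.0, 0.93, -0.368, -0.0]
wrist_force: [-0.2, -0.4, -0.7]
grip_width: 0.0599
grasp_force: 0.0
```

Run:
```python
from h import *
plan((.5862,.0027,.25,np.radians(-15.3)))
im=viewer.get_image('wrist'); c=viewer.get_calibration('wrist'); cv2.imwrite('pics/w8.png',im); old=cv2.imread('pics/w5.png')
u=np.array([np.cos(np.radians(-43.2)),np.sin(np.radians(-43.2))]);C=np.array([.496,-.2837])
for x,z in [(.039,.086),(-.039,.086),(.0325,.118)]: print(x,z,proj('wrist',np.array([*(C+x*u),z]),c).round(1))
def prof(i,col): return ''.join('W' if int(p[2])-int(p[0])>50 else '.' for p in i[60:185,col])
for d in (0,-4,4): print('old',prof(old,255+d)); print('new',prof(im,round(proj('wrist',np.array([*C,.08]),c)[0])+d))
a,b=old[60:185,215:295],im[40:205,195:315]; r=cv2.matchTemplate(b,a,cv2.TM_CCOEFF_NORMED); print(cv2.minMaxLoc(r)[1::2])
```

```text
t 23.22 p [ 0.4536 -0.2452  0.2439] yaw -43.24 tilt [-0.  0. -1.] grip 0.0599 0.0 F [-0.2 -0.4 -0.7] q [-0.69 -0.08  1.95 -0.    1.27  1.63]
  shift [ -73.2 -271.4   -6.1] turn -27.9 (alt +152)
0.039 0.086 [254.6  86.5]
-0.039 0.086 [254.7 161.3]
0.0325 0.118 [254.5  91.9]
old ..........................WWWWWWWWWWWWWWWWWWWWWWWWWWWWWWWWWWWWWWWWWWWWWWWWWWWWWWWWWWWWWWWWWWWWWWWWWW.........................
new ...........................WWWWWWWWWWWWWWWWWWWWWWWWWWWWWWWWWWWWWWWWWWWWWWWWWWWWWWWWWWWWWWWWWWWWWWWWWW........................
old ..........................WWWWWWWWWWWWWWWWWWWWWWWWWWWWWWWWWWWWWWWWWWWWWWWWWWWWWWWWWWWWWWWWWWWWWWWWWW.........................
new ...........................WWWWWWWWWWWWWWWWWWWWWWWWWWWWWWWWWWWWWWWWWWWWWWWWWWWWWWWWWWWWWWWWWWWWWWWWWW........................
old ..........................WWWWWWWWWWWWWWWWWWWWWWWWWWWWWWWWWWWWWWWWWWWWWWWWWWWWWWWWWWWWWWWWWWWWWWWWWW.........................
new ...........................WWWWWWWWWWWWWWWWWWWWWWWWWWWWWWWWWWWWWWWWWWWWWWWWWWWWWWWWWWWWWWWWWWWWWWWWWW........................
(0.9757341742515564, (19, 20))
```

Template match of 0.976 with the first caught state, and the catch edges sit in the same rows, so blank 2 is caught. Next, the cover.

>>> drive_tool([
  [0.7, [-10, -37, 0], 0],
  [0.7, [-20, -75, 0], 0],
  [0.7, [-30, -112, 0], 0],
  [0.7, [-36.5, -135.5, 0], 0],
  [0.7, [-36.5, -135.5, 0], 0],
])

```text
time_s: 23.68
ee_pos: [0.5217, -0.1182, 0.2436]
orientation: [-0.001, 0.93, -0.366, -0.001]
wrist_force: [-0.4, 0.2, 0.2]
grip_width: 0.0597
grasp_force: 0.0
```

>>> drive_tool([
  [0.7, [-10, -37, 0], -7],
  [0.7, [-20, -75, 0], -14],
  [0.7, [-30, -112, 0], -21],
  [0.7, [-36.5, -135.5, 0], -27.9],
  [0.7, [-36.5, -135.5, 0], -27.9],
])

```text
time_s: 24.1
ee_pos: [0.5878, 0.0051, 0.2434]
orientation: [-0.001, 0.992, -0.13, -0.0]
wrist_force: [-0.5, 0.5, -0.5]
grip_width: 0.0599
grasp_force: 0.0
```

>>> drive_tool([
  [0.7, [0, 0, 0], 0],
  [0.7, [0, 0, 0], 0],
  [0.7, [0, 0, 0], 0],
])

```text
time_s: 24.35
ee_pos: [0.5858, 0.0008, 0.2439]
orientation: [0.0, 0.991, -0.135, -0.0]
wrist_force: [-0.3, 0.6, -1.1]
grip_width: 0.0596
grasp_force: 0.0
```

Run:
```python
from h import *
plan((.5862,.0027,.03,np.radians(-15.3)))
c=viewer.get_calibration('wrist'); im=viewer.get_image('wrist'); cv2.imwrite('pics/w9.png',im)
hsv=cv2.cvtColor(im,cv2.COLOR_BGR2HSV)
m=cv2.inRange(hsv,(14,40,130),(32,150,255)); b=cv2.inRange(hsv,(5,120,80),(14,230,240))
for nm,mm,z in (('plate',m,.012),('grip',b,.042)):
  n,l,s,ce=cv2.connectedComponentsWithStats(cv2.morphologyEx(mm,cv2.MORPH_OPEN,np.ones((3,3))))
  for i in range(1,n):
    w=np.array([at('wrist',p,z,c)[:2] for p in np.argwhere(l==i)[:,::-1]],np.float32)*1000
    if s[i,4]>300 and np.hypot(*(w.mean(0)-[586,3]))<100: print(nm,s[i],cv2.minAreaRect(w))
P=np.array([.5862,.0027]); u=np.array([np.cos(np.radians(-15.3)),np.sin(np.radians(-15.3))])
for k in (1,-1): print('hole pred',proj('wrist',np.array([*(P+k*.07*u),.012]),c).round(1))
print([(r['xy'][0]*512,r['xy'][1]*384,r['p']) for r in search_frame('wrist','cover')][:3])
```

```text
t 24.35 p [0.5858 0.0008 0.2439] yaw -15.5 tilt [-0.001  0.001 -1.   ] grip 0.0596 0.0 F [-0.3  0.6 -1.1] q [-0.17  0.08  1.79 -0.    1.27  1.67]
  shift [-1.000e-01 -1.900e+00  2.139e+02] turn -0.2 (alt +180)
plate [ 231   94   47  130 4801] ((586.8652954101562, 3.5727081298828125), (61.183753967285156, 181.86122131347656), 74.5533676147461)
grip [     0      0    512    380 106826] ((521.9732666015625, -57.637359619140625), (821.36962890625, 521.425048828125), 65.36380767822266)
grip [247 143  15  47 562] ((588.6294555664062, 2.4273033142089844), (17.602863311767578, 60.52067565917969), 74.91820526123047)
hole pred [254.4 111.3]
hole pred [254.7 210.3]
[(254.8224, 156.9024, 0.95), (66.816, 243.4176, 0.67), (196.4032, 30.1056, 0.66)]
```

>>> drive_tool([
  [0.7, [0.5, -1.5, 40], 0],
  [0.7, [0.5, -1.5, 80], 0],
  [0.7, [0.5, -1.5, 115], 0],
  [0.7, [0.5, -1.5, 140], 0],
  [0.7, [0.5, -1.5, 150], 0],
])

```text
time_s: 24.87
ee_pos: [0.5835, 0.0031, 0.0895]
orientation: [-0.0, 0.991, -0.134, -0.004]
wrist_force: [-1.0, 0.9, -0.5]
grip_width: 0.0596
grasp_force: 0.0
```

>>> drive_tool([
  [0.7, [0, 0, 20], 0],
  [0.7, [0, 0, 40], 0],
  [0.7, [0, 0, 55], 0],
  [0.7, [0, 0, 64], 0],
  [0.7, [0, 0, 64], 0],
])

```text
time_s: 25.28
ee_pos: [0.586, 0.0032, 0.0291]
orientation: [-0.0, 0.991, -0.134, -0.001]
wrist_force: [-0.2, -0.1, 0.3]
grip_width: 0.0596
grasp_force: 0.0
```

>>> drive_tool([
  [0.7, [0, 0, 0], 0],
  [0, [0, 0, 0], 0],
  [0, [0, 0, 0], 0],
  [0, [0, 0, 0], 0],
  [0, [0, 0, 0], 0],
])

```text
time_s: 25.7
ee_pos: [0.588, 0.0035, 0.032]
orientation: [0.0, 0.991, -0.133, 0.001]
wrist_force: [-0.9, 0.4, 4.7]
grip_width: 0.02
grasp_force: 61.8
```

>>> drive_tool([
  [0, [0, 0, 0], 0],
  [0, [0, 0, 0], 0],
  [0, [0, 0, 0], 0],
  [0, [0, 0, 0], 0],
  [0, [0, 0, 0], 0],
])

```text
time_s: 26.12
ee_pos: [0.5879, 0.0035, 0.032]
orientation: [0.0, 0.991, -0.133, 0.001]
wrist_force: [-1.4, -0.2, 5.8]
grip_width: 0.0205
grasp_force: 61.9
```

>>> drive_tool([
  [0, [0, 0, -10], 0],
  [0, [0, 0, -40], 0],
  [0, [0, 0, -80], 0],
  [0, [0, 0, -120], 0],
  [0, [0, 0, -160], 0],
])

```text
time_s: 26.53
ee_pos: [0.5857, 0.0039, 0.1911]
orientation: [-0.0, 0.991, -0.133, -0.001]
wrist_force: [0.8, 0.3, -2.8]
grip_width: 0.0203
grasp_force: 60.9
```

>>> drive_tool([
  [0, [0, 0, -40], 0],
  [0, [0, 0, -60], 0],
  [0, [0, 0, -60], 0],
  [0, [0, 0, -60], 0],
  [0, [0, 0, -60], 0],
])

```text
time_s: 26.95
ee_pos: [0.5854, 0.0039, 0.2477]
orientation: [-0.0, 0.991, -0.133, -0.002]
wrist_force: [-0.5, -0.8, -3.0]
grip_width: 0.0204
grasp_force: 60.9
```

```bash
cat > held.py <<'E'
from h import *
p,R,s=tool(); c=viewer.get_calibration('wrist'); im=viewer.get_image('wrist'); cv2.imwrite('pics/held.png',im)
hsv=cv2.cvtColor(im,cv2.COLOR_BGR2HSV)
m=cv2.inRange(hsv,(14,40,130),(32,150,255))
n,l,st,ce=cv2.connectedComponentsWithStats(cv2.morphologyEx(m,cv2.MORPH_OPEN,np.ones((3,3))))
for i in range(1,n):
    if st[i,4]>1500 and abs(ce[i][0]-256)<60: print(st[i],ce[i].round())
i=min([i for i in range(1,n) if st[i,4]>1500],key=lambda i:abs(ce[i][0]-256)+abs(ce[i][1]-200))
k=(l==i).astype(np.uint8)
# hole: enclosed dark region within plate
cn,h=cv2.findContours(k,cv2.RETR_CCOMP,cv2.CHAIN_APPROX_NONE)
for a,b in zip(cn,h[0]):
    if b[3]>=0 and cv2.contourArea(a)>20: M=cv2.moments(a); q=(M['m10']/M['m00'],M['m01']/M['m00']); w=R.T@(at('wrist',q,p[2]-.032+.012,c)-p); print('hole px',np.round(q,1),'area',cv2.contourArea(a),'tool xy mm',(w*1000).round(1))
w=np.array([(R.T@(at('wrist',q,p[2]-.032+.012,c)-p))[:2] for q in cn[0].reshape(-1,2)])*1000
print('plate tool-x range',w.min(0).round(1),w.max(0).round(1))
for lo in (90,80,70,60,50): 
    r=w[np.abs(w[:,0]-lo)<2]; 
    if len(r): print(lo,'y edges',r[:,1].min().round(1),r[:,1].max().round(1))
E
python3 held.py
python3 - <<'E'
from h import *
y=np.radians(-43.2); u=np.array([np.cos(y),np.sin(y)]); C=np.array([.496,-.2837])
plan((*C,.25,y))
E
```

```text
[ 176    0   46   69 1923] [198.  35.]
[  202    84   183   214 15545] [268. 170.]
[ 229  297   54   41 1853] [256. 318.]
hole px [255.7 120.5] area 545.5 tool xy mm [70.2 -0.4 19.7]
plate tool-x range [-52.8 -30.9] [89.8 92.2]
90 y edges -30.4 29.2
80 y edges -30.4 29.7
70 y edges -30.4 29.7
60 y edges -30.4 29.7
50 y edges -30.8 29.7
t 27.0 p [0.5852 0.004  0.2469] yaw -15.34 tilt [-0.006  0.001 -1.   ] grip 0.02 60.9 F [-0.   0.1 -3.3] q [-0.17  0.08  1.78  0.    1.28  1.67]
  shift [ -9.9 301.   -3.1] turn 27.9 (alt -152)
```

Run:
```python
from h import *
def cal(p,yaw):
    c=dict(viewer.get_calibration('wrist')); q,R,s=tool(); Rc=Ro.from_quat(c['rotation'],scalar_first=True).as_matrix()
    off=R.T@(np.array(c['xyz'])-q); Rt=R.T@Rc; y=np.radians(yaw)
    T=np.array([[np.cos(y),np.sin(y),0],[np.sin(y),-np.cos(y),0],[0,0,-1]])
    c['xyz']=np.array(p)+T@off; c['rotation']=Ro.from_matrix(T@Rt).as_quat(scalar_first=True); return c
C=np.array([.496,-.2837]); y=np.radians(-43.2); u=np.array([np.cos(y),np.sin(y)]); n=np.array([-u[1],u[0]])
for f,p,yw in [('w5',[.4539,-.2444,.2454],-43.12),('w8',[.4536,-.2452,.2439],-43.24),('w3',[.4347,-.228,.2384],-43.3)]:
    c=cal(p,yw); im=cv2.imread(f'pics/{f}.png').astype(int)
    W=(im.min(2)>225)
    for r in (22,30,40,50,175,182,190):
        q=np.flatnonzero(W[r,200:310])+200
        if len(q)<40: continue
        a,b=[at('wrist',(k,r+.5),.118,c)[:2]-C for k in (q.min(),q.max()+1)]
        print(f,r,q.min(),q.max(),'x',((a+b)/2@u*1000).round(1),'y centre',((a+b)/2@n*1000).round(2),'width',((a-b)@n*1000).round(1))
    # end edges of far/near block tops along column
    col=W[:215,round(proj('wrist',np.array([*(C+.015*n),.118]),c)[0])]
    e=np.flatnonzero(np.diff(col.astype(int))); print(f,'edges x',[(int(k),round(float((at('wrist',(255,k+1),.118,c)[:2]-C)@u*1000),1)) for k in e])
    print(f,'pin tips pred',proj('wrist',np.array([[*(C+k*.07*u),.136] for k in (1,-1)]),c).round(1).tolist())
```

```text
w5 22 222 290 x 88.6 y centre -0.1 width 59.7
w5 30 222 289 x 82.5 y centre 0.31 width 59.3
w5 40 223 289 x 74.8 y centre -0.15 width 59.1
w5 50 223 289 x 66.9 y centre -0.18 width 59.7
w5 175 225 288 x -47.8 y centre -1.09 width 65.4
w5 182 227 284 x -55.2 y centre -0.09 width 59.8
w5 190 227 284 x -63.9 y centre -0.11 width 60.3
w5 edges x [(17, 92.0), (50, 66.5), (169, -42.1), (170, -43.1), (171, -44.1), (200, -75.5), (209, -85.7)]
w5 pin tips pred [[256.3, 42.2], [255.9, 201.9]]
w8 22 220 288 x 88.6 y centre 0.53 width 59.4
w8 30 221 288 x 82.5 y centre 0.1 width 59.0
w8 40 221 288 x 74.8 y centre 0.1 width 59.6
w8 50 222 288 x 67.0 y centre -0.34 width 59.3
w8 175 222 287 x -47.1 y centre 0.14 width 67.1
w8 182 226 283 x -54.5 y centre 0.14 width 59.4
w8 190 226 283 x -63.1 y centre 0.15 width 60.0
w8 edges x [(17, 92.0), (49, 67.3), (170, -42.4), (201, -75.7), (210, -85.9)]
w8 pin tips pred [[255.1, 42.3], [255.1, 202.8]]
w3 22 217 287 x 61.7 y centre 1.64 width 59.9
w3 edges x [(14, 67.2), (148, -44.9), (174, -70.7)]
w3 pin tips pred [[254.3, 3.5], [254.6, 179.0]]
```

Run:
```python
from h import *
import json
C=np.array([.496,-.2837]); y=np.radians(-43.2); u=np.array([np.cos(y),np.sin(y)]); n=np.array([-u[1],u[0]])
c=json.load(open('w1.json')); im=cv2.imread('pics/w1.png').astype(int); W=im.min(2)>215
for o in (-.02,-.015,.015,.02):
    col=round(proj('wrist',np.array([*(C+o*n),.118]),c)[0]); e=np.flatnonzero(np.diff(W[80:245,col].astype(int)))+80
    print(col,[(int(k),round(float((at('wrist',(col,k+1),.118,c)[:2]-C)@u*1000),1)) for k in e])
for r in (100,110,215,225,232):
    q=np.flatnonzero(W[r,225:300])+225; a,b=[at('wrist',(k,r+.5),.118,c)[:2]-C for k in (q.min(),q.max()+1)]
    print(r,q.min(),q.max(),'y centre',((a+b)/2@n*1000).round(2),'w',((a-b)@n*1000).round(1))
# dark follower extents & foot
print('cheeks z.118 x=+-.0325 rows',proj('wrist',np.array([[*(C+k*.0325*u+.027*n),.118] for k in (1,-1)]),c).round(1).tolist(), 'pin tips',proj('wrist',np.array([[*(C+k*.07*u),z] for k in (1,-1) for z in (.118,.136)]),c).round(1).tolist())
g=cv2.imread('pics/w1.png'); 
for r0,r1 in ((98,118),(210,236)):
    cc=262 if r0<200 else 261
    print([(r,int(g[r,cc].min())) for r in range(r0,r1)])
```

```text
278 [(86, 91.9), (120, 55.3), (173, -7.7), (188, -26.9), (203, -46.9), (235, -92.0)]
274 [(86, 91.8), (120, 55.2), (200, -42.9), (235, -92.1)]
249 [(86, 91.3), (113, 62.4), (196, -38.2), (223, -75.4), (230, -85.4), (234, -91.3)]
245 [(86, 91.2), (119, 55.7), (172, -7.2), (173, -8.4), (194, -35.6), (234, -91.4)]
100 238 289 y centre -0.51 w 58.7
110 238 289 y centre -0.82 w 59.4
215 238 283 y centre -0.68 w 59.3
225 238 283 y centre -1.03 w 60.1
232 238 282 y centre -0.63 w 59.3
cheeks z.118 x=+-.0325 rows [[239.6, 140.2], [239.6, 192.6]] pin tips [[263.4, 107.3], [263.8, 107.5], [260.3, 220.4], [260.6, 226.3]]
[(98, 246), (99, 246), (100, 246), (101, 248), (102, 217), (103, 193), (104, 202), (105, 222), (106, 234), (107, 236), (108, 235), (109, 224), (110, 148), (111, 115), (112, 131), (113, 189), (114, 190), (115, 242), (116, 247), (117, 246)]
[(210, 244), (211, 245), (212, 245), (213, 245), (214, 245), (215, 245), (216, 244), (217, 216), (218, 205), (219, 213), (220, 217), (221, 222), (222, 226), (223, 231), (224, 234), (225, 227), (226, 223), (227, 225), (228, 228), (229, 245), (230, 246), (231, 245), (232, 244), (233, 246), (234, 250), (235, 195)]
```

>>> drive_tool([
  [0, [-5, 30, 0], 0],
  [0, [-5, 65, 0], 0],
  [0, [-5, 100, 0], 0],
  [0, [-5, 130, 0], 0],
  [0, [-5, 150, 0], 0],
])

```text
time_s: 27.42
ee_pos: [0.5403, -0.1415, 0.247]
orientation: [-0.0, 0.991, -0.134, -0.003]
wrist_force: [0.4, -0.3, -2.5]
grip_width: 0.0196
grasp_force: 60.9
```

>>> drive_tool([
  [0, [-5, 30, 0], 5],
  [0, [-5, 65, 0], 11],
  [0, [-5, 100, 0], 17],
  [0, [-5, 130, 0], 23],
  [0, [-5, 150, 0], 27.9],
])

```text
time_s: 27.83
ee_pos: [0.4958, -0.2848, 0.2469]
orientation: [-0.0, 0.928, -0.372, -0.003]
wrist_force: [1.1, -0.9, -2.6]
grip_width: 0.02
grasp_force: 60.9
```

>>> drive_tool([
  [0, [0, 0, 15], 0],
  [0, [0, 0, 30], 0],
  [0, [0, 0, 45], 0],
  [0, [0, 0, 55], 0],
  [0, [0, 0, 60], 0],
])

```text
time_s: 28.25
ee_pos: [0.496, -0.2816, 0.1858]
orientation: [-0.001, 0.93, -0.369, -0.004]
wrist_force: [0.1, -0.7, -2.1]
grip_width: 0.02
grasp_force: 60.9
```

>>> drive_tool([
  [0, [0, 0, 0], 0],
  [0, [0, 0, 0], 0],
  [0, [0, 0, 0], 0],
  [0, [0, 0, 0], 0],
  [0, [0, 0, 0], 0],
])

```text
time_s: 28.67
ee_pos: [0.4984, -0.2833, 0.1915]
orientation: [0.0, 0.93, -0.368, 0.001]
wrist_force: [-0.2, 0.6, -1.2]
grip_width: 0.0202
grasp_force: 60.9
```

```bash
python3 held.py
python3 - <<'E'
from h import *
y=np.radians(-43.2); u=np.array([np.cos(y),np.sin(y)]); C=np.array([.496,-.2837])
plan((*C,.15,y))
E
```

```text
[  202    84   108   162 13005] [256. 153.]
[ 229  298   54   40 1797] [256. 318.]
hole px [255.8 120.2] area 581.0 tool xy mm [70.1  0.1 20.1]
plate tool-x range [-11.  -30.4] [89.7 30.4]
90 y edges -30.0 29.8
80 y edges -30.0 30.3
70 y edges -30.0 30.4
60 y edges -30.0 30.3
50 y edges -30.0 30.4
t 28.72 p [ 0.4982 -0.2832  0.1913] yaw -43.23 tilt [ 0.002 -0.    -1.   ] grip 0.0199 60.9 F [ 0.7 -0.5 -2.2] q [-0.69  0.1   1.87 -0.    1.17  1.63]
  shift [-1.3  1.9 41.3] turn -0.0 (alt +180)
```

>>> drive_tool([
  [0, [-1, 1.9, 0], 0],
  [0, [-1, 1.9, 5], 0],
  [0, [-1, 1.9, 10], 0],
  [0, [-1, 1.9, 10], 0],
  [0, [-1, 1.9, 10], 0],
])

```text
time_s: 29.13
ee_pos: [0.4954, -0.2834, 0.1794]
orientation: [-0.0, 0.93, -0.369, -0.001]
wrist_force: [-0.1, -0.2, -1.9]
grip_width: 0.0202
grasp_force: 60.9
```

>>> drive_tool([
  [0, [0, 0, 0], 0],
  [0, [0, 0, 0], 0],
  [0, [0, 0, 0], 0],
  [0, [0, 0, 0], 0],
  [0, [0, 0, 0], 0],
])

```text
time_s: 29.55
ee_pos: [0.4959, -0.2838, 0.1805]
orientation: [0.0, 0.93, -0.368, 0.0]
wrist_force: [0.3, -0.1, -2.6]
grip_width: 0.0199
grasp_force: 60.9
```

```bash
python3 held.py
python3 - <<'E'
from h import *
y=np.radians(-43.2); u=np.array([np.cos(y),np.sin(y)]); C=np.array([.496,-.2837])
plan((*C,.15,y)); c=viewer.get_calibration('wrist')
print('hole/pin tip pred',proj('wrist',np.array([*(C+.07*u),.136]),c).round(1))
im=cv2.imread('pics/held.png'); print(im[108:134:2,240:274:2].min(2))
E
```

```text
[  202    83   108   163 13140] [256. 152.]
[ 229  298   54   40 1798] [256. 318.]
hole px [255.8 120.2] area 583.5 tool xy mm [70.1  0.1 20. ]
plate tool-x range [-11.  -30.4] [90.2 30.4]
90 y edges -30.0 29.8
80 y edges -30.0 30.4
70 y edges -30.4 30.3
60 y edges -30.0 30.2
50 y edges -30.0 30.3
t 29.6 p [ 0.4959 -0.2838  0.1804] yaw -43.24 tilt [ 0. -0. -1.] grip 0.0201 60.9 F [-0.9 -0.4 -2.6] q [-0.7   0.11  1.88  0.    1.15  1.63]
  shift [ 0.1 -0.1 30.4] turn -0.0 (alt +180)
hole/pin tip pred [255.4 118.3]
[[167 163 165 161 123 112 253 216 227 254 233  80 117 157 156 156 160]
 [166 164 156 130 248 231 142 134 133 150 205 250 180 100 160 155 160]
 [167 164 137 248 230 130 142 140 141 134 126 217 249 183 119 157 160]
 [166 157 171 220 120 139 143 158 157 144 133 130 251 251  85 161 159]
 [167 157 209 195 129 136 160 160 155 157 135 128 249 247 180 118 161]
 [167 151 198 198 126 134 160 155 153 158 138 126 243 247 238  96 162]
 [168 156 197 197 119 129 160 154 156 163 127 122 253 246 254  97 163]
 [174 150 195 195 147 120 125 144 147 128 124 122 249 246 245 103 162]
 [167 163 192 192 195 145 116 121 123 120 126 251 245 246 170 107 172]
 [166 182 174 195 195 197 188 168 152 186 191 223 247 249  89 115 160]
 [166 182 149 189 191 191 191 192 192 192 190 193 247 227 106 146 160]
 [166 166 183 150 187 188 188 189 188 188 194 250 243  86 125 160 159]
 [165 162 177 178 146 182 193 193 193 194 193 202  82 132 156 158 160]]
```

Through the hole at (256,120) the pin tip shows at about (255,118), as predicted, so it's aligned. Lowering.

>>> drive_tool([
  [0, [0, 0, 4], 0],
  [0, [0, 0, 8], 0],
  [0, [0, 0, 12], 0],
  [0, [0, 0, 15], 0],
  [0, [0, 0, 18], 0],
])

```text
time_s: 30.02
ee_pos: [0.4956, -0.2836, 0.1616]
orientation: [-0.0, 0.93, -0.368, -0.0]
wrist_force: [-0.4, -0.5, -1.4]
grip_width: 0.0201
grasp_force: 60.9
```

>>> drive_tool([
  [0, [0, 0, 3], 0],
  [0, [0, 0, 6], 0],
  [0, [0, 0, 9], 0],
  [0, [0, 0, 10], 0],
  [0, [0, 0, 10], 0],
])

```text
time_s: 30.43
ee_pos: [0.4956, -0.2836, 0.1519]
orientation: [-0.0, 0.93, -0.369, -0.0]
wrist_force: [0.4, -0.2, -2.5]
grip_width: 0.0201
grasp_force: 60.9
```

Run:
```python
from h import *
plan((.496,-.2837,.15,np.radians(-43.2)))
```

```text
t 30.43 p [ 0.4956 -0.2836  0.1519] yaw -43.25 tilt [-0.001  0.    -1.   ] grip 0.0201 60.9 F [ 0.4 -0.2 -2.5] q [-0.7   0.14  1.9  -0.    1.1   1.63]
  shift [ 0.3 -0.2  1.9] turn -0.0 (alt +180)
```

Still hanging freely (-2.5 N) with the pins in the holes. Lowering to contact.

>>> drive_tool([
  [0, [0, 0, 1], 0],
  [0, [0, 0, 2], 0],
  [0, [0, 0, 3], 0],
  [0, [0, 0, 3], 0],
  [0, [0, 0, 3], 0],
])

```text
time_s: 30.85
ee_pos: [0.496, -0.2838, 0.15]
orientation: [0.0, 0.93, -0.368, 0.0]
wrist_force: [-1.8, 0.2, 0.4]
grip_width: 0.02
grasp_force: 61.2
```

>>> drive_tool([
  [0, [0, 0, 1], 0],
  [0, [0, 0, 2], 0],
  [0, [0, 0, 2], 0],
  [0, [0, 0, 2], 0],
  [0, [0, 0, 2], 0],
])

```text
time_s: 31.27
ee_pos: [0.496, -0.2838, 0.15]
orientation: [0.0, 0.93, -0.368, -0.0]
wrist_force: [-5.2, 3.5, 9.2]
grip_width: 0.02
grasp_force: 62.3
```

>>> drive_tool([
  [0, [0, 0, -1.5], 0],
  [0, [0, 0, -1.5], 0],
  [0.6, [0, 0, -1.5], 0],
  [0.6, [0, 0, -1.5], 0],
  [0.6, [0, 0, -1.5], 0],
])

```text
time_s: 31.68
ee_pos: [0.4959, -0.2838, 0.1484]
orientation: [-0.0, 0.93, -0.369, 0.0]
wrist_force: [0.3, 1.0, -0.9]
grip_width: 0.0514
grasp_force: 0.0
```

>>> drive_tool([
  [0.6, [0, 0, 0], 0],
  [0.6, [0, 0, -5], 0],
  [0.6, [0, 0, -15], 0],
  [0.6, [0, 0, -35], 0],
  [0.6, [0, 0, -70], 0],
])

```text
time_s: 32.1
ee_pos: [0.494, -0.2823, 0.2161]
orientation: [-0.001, 0.93, -0.369, -0.004]
wrist_force: [0.4, -0.6, -0.4]
grip_width: 0.051
grasp_force: 0.0
```

>>> drive_tool([
  [0.6, [0, 0, -30], 0],
  [0.6, [0, 0, -40], 0],
  [0.6, [0, 0, -40], 0],
  [0.6, [0, 0, -40], 0],
  [0.6, [0, 0, -40], 0],
])

```text
time_s: 32.52
ee_pos: [0.495, -0.2831, 0.2568]
orientation: [-0.001, 0.93, -0.369, -0.002]
wrist_force: [-0.2, -0.4, -1.0]
grip_width: 0.0514
grasp_force: 0.0
```

Run:
```python
from h import *
y=np.radians(-43.2); u=np.array([np.cos(y),np.sin(y)]); n=np.array([-u[1],u[0]]); C=np.array([.496,-.2837])
plan((*C,.26,y)); c=viewer.get_calibration('wrist'); im=viewer.get_image('wrist'); cv2.imwrite('pics/end.png',im)
hsv=cv2.cvtColor(im,cv2.COLOR_BGR2HSV); m=cv2.morphologyEx(cv2.inRange(hsv,(14,40,130),(32,150,255)),cv2.MORPH_OPEN,np.ones((3,3)))
q0=proj('wrist',np.array([*(C+.05*u),.13]),c).round().astype(int); l=cv2.connectedComponents(m)[1]; k=np.argwhere(l==l[q0[1],q0[0]])[:,::-1]
for z in (.130,.136,.142):
    r=cv2.minAreaRect(np.array([at('wrist',p,z,c)[:2] for p in k],np.float32)*1000); print(z,r)
print('corner pred',proj('wrist',np.array([[*(C+a*.09*u+b*.03*n),.13] for a in (1,-1) for b in (1,-1)]),c).round(1).tolist(),'seen bbox',k.min(0),k.max(0))
print('pin tips',proj('wrist',np.array([[*(C+a*.07*u),.136] for a in (1,-1)]),c).round(1).tolist())
sd=viewer.get_image('side'); print({t:[(round(r['xy'][0]*512),round(r['xy'][1]*384),round(r['p'],2)) for r in search_frame('side',t)][:3] for t in ('cover','offcut','glue','nestbox','driver')})
# side: plate ends height check via profile at both plate ends
hs=cv2.cvtColor(sd,cv2.COLOR_BGR2HSV); ms=cv2.inRange(hs,(14,40,110),(32,150,255)); l=cv2.connectedComponents(ms)[1]; q=proj('side',np.array([*(C+.06*u),.13])).round().astype(int); kk=np.argwhere(l==l[q[1],q[0]])[:,::-1]
print('side plate corners pred',proj('side',np.array([[*(C+a*.09*u+b*.03*n),.13] for a in (1,-1) for b in (1,-1)])).round(1).tolist(),'seen',kk.min(0),kk.max(0),'leftmost',kk[kk[:,0].argmin()],'rightmost',kk[kk[:,0].argmax()])
```

```text
t 32.52 p [ 0.495  -0.2831  0.2568] yaw -43.25 tilt [-0.003  0.    -1.   ] grip 0.0514 0.0 F [-0.2 -0.4 -1. ] q [-0.7   0.04  1.81  0.    1.3   1.63]
  shift [ 1.1 -0.2 -3.2] turn -0.0 (alt +180)
0.13 ((496.42584228515625, -284.1845703125), (62.503662109375, 185.1446075439453), 46.876930236816406)
0.136 ((497.6843566894531, -285.37335205078125), (61.11501693725586, 181.03123474121094), 46.87689971923828)
0.142 ((498.94287109375, -286.56219482421875), (59.726348876953125, 176.91775512695312), 46.876895904541016)
corner pred [[222.9, 89.7], [287.8, 89.7], [228.9, 259.5], [281.9, 259.5]] seen bbox [222  86] [289 261]
pin tips [[255.4, 112.5], [255.4, 246.5]]
{'cover': [(259, 140, 0.78), (164, 218, 0.76), (374, 337, 0.7)], 'offcut': [(248, 274, 0.58)], 'glue': [(184, 174, 0.68)], 'nestbox': [(286, 196, 0.58), (231, 305, 0.23)], 'driver': [(150, 255, 0.86)]}
side plate corners pred [[235.4, 132.5], [247.3, 127.3], [270.7, 151.9], [282.6, 145.8]] seen [235 128] [282 165] leftmost [235 134] rightmost [282 146]
```

The side view puts the plate's corners at (235,134) and (282,146), against predictions of (235,133) and (283,146) for a flush plate. The offcut, glue, nest box and screwdriver haven't moved, so I'm handing in.

```bash
python3 -c "
from bench import close_job; print(close_job())"
```

```text
the job is handed in; nothing more can be done
None
```

I handed the job in at about 33 s: both blanks are caught in the feeder, the cover lies flush over its pins and is released, and the offcut, glue bottle, nest box and screwdriver were left alone (the judge gave no verdict).

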